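# Load the inspection stand with the light locked off

### The job

The inspection stand's light is still on from the last batch: on its control box turn the selector fully off, and then the isolator fully off. Then lean every flat steel bar on the bench on the stand, each standing on its short end on one of the three ledge stops and lying back flat against the sloped backstop, one bar to a stop. With all of them in place turn the isolator fully on and after it the selector fully on; leave the other things on the bench where they are.

Things in the scene. Friction and masses are not known exactly. Their poses are not given: they have to be found in the camera images.
- bar_1: flat ground steel bar 110 x 30 x 10 mm, 0.26 kg, one of two or three identical ones lying flat on the bench at the left (None if absent). Origin at the centre of one 110 x 30 face (the underside at the start); x across the 30 mm width, y along the 110 mm length, z through the 10 mm thickness. Grip it across the 30 mm.
- bar_2: flat ground steel bar 110 x 30 x 10 mm, 0.26 kg, one of two or three identical ones lying flat on the bench at the left (None if absent). Origin at the centre of one 110 x 30 face (the underside at the start); x across the 30 mm width, y along the 110 mm length, z through the 10 mm thickness. Grip it across the 30 mm.
- bar_3: flat ground steel bar 110 x 30 x 10 mm, 0.26 kg, one of two or three identical ones lying flat on the bench at the left (None if absent). Origin at the centre of one 110 x 30 face (the underside at the start); x across the 30 mm width, y along the 110 mm length, z through the 10 mm thickness. Grip it across the 30 mm.
- bar_4: flat ground steel bar 110 x 30 x 10 mm, 0.26 kg, one of two or three identical ones lying flat on the bench at the left (None if absent). Origin at the centre of one 110 x 30 face (the underside at the start); x across the 30 mm width, y along the 110 mm length, z through the 10 mm thickness. Grip it across the 30 mm.
- stand: inspection stand, fixed, at the right: base plate 125 x 284 mm, a 45 degree backstop 280 mm wide rising away from the robot, a ledge of three separate stops along its foot, and a grey light strip behind its top, 105 mm high. Each stop carries one bar; between them are open gaps 56 mm wide. Origin under the base's middle, x to the rear, y along the width, z up.
- stand_ledge (a point): foot of the backstop's face at the middle of the middle stop, 24 mm above the bench. x points up the slope, y along the ledge, z out of the face (towards the robot and up). Stops at y = -0.09, 0 and 0.09, each 34 mm wide and 14 mm out of the face, tops at x = 0. The face runs 96 mm up the slope. The centre of a bar standing on a stop is 55 mm up; it overtops the face by 14 mm.
- control_box: grey control box, fixed to the bench beyond the vice, 130 mm deep, 224 mm wide, 48 mm high, with two rotary switches on top. Origin under its centre, x away from the robot, y to the left, z up.
- isolator (a joint): left (+y), longer rotary switch on the control box: black bar handle 64 x 14 x 28 mm on a vertical axis, over a grey cam plate (sector of 55 mm radius). 0 = fully off (handle along the box's x, white-marked end away from the robot), 1.2 = fully on (1.2 rad clockwise from above); hard stops, stays where left, takes 0.1 N m. The cams interlock: turns only while the selector is at 0 (below about 0.1).
- selector (a joint): right (-y), shorter rotary switch on the control box: black bar handle 46 x 14 x 28 mm on a vertical axis, over a grey cam plate (sector of 55 mm radius). 0 = fully off (handle along the box's x, white-marked end away from the robot), 1.2 = fully on (1.2 rad clockwise from above); hard stops, stays where left, takes 0.1 N m. The cams interlock: turns on only while the isolator is fully on (above about 1.1).
- isolator_grip (a point): point on the axis of the isolator's handle, 12 mm below the handle's top and 16 mm above its underside (about 73 mm above the bench), left half of the box. Its x axis points along the handle to the white-marked end, z up; the cam plates lie 19 mm and more below it. The two handles' axes stand 100 mm apart.
- selector_grip (a point): point on the axis of the selector's handle, 12 mm below the handle's top and 16 mm above its underside (about 73 mm above the bench), right half of the box. Its x axis points along the handle to the white-marked end, z up; the cam plates lie 19 mm and more below it. The two handles' axes stand 100 mm apart.
- tape_roll: roll of black tape, 58 mm across, 19 mm high, left of the control box; not to be moved.
- tape_measure: steel tape measure, 36 x 73 x 62 mm, behind the stand; not to be moved.
- dressing_stick: square grey abrasive stick 25 x 25 x 120 mm, left of the bars; not one of the bars and not to be moved.
- soapstone: white soapstone stick 12 x 75 x 8 mm, lying between stand and control box; not to be moved.
Mind the look-alikes: they are no part of the job. Leave any black look-alike of the bar_3 alone.

How it is judged (in metres and radians):
On the way, in this order (a step that is already met when the one before it is completed fails the run):
1. the selector is turned fully off (value of joint selector below 0.12 rad), for 0.2 s.
2. then the isolator is turned fully off (value of joint each of isolator, selector below 0.12 rad), for 0.2 s.
3. with the isolator off, every bar leans on the stand (x of bar_1 in the frame of stand_ledge between 0.046 and 0.066 m and y of bar_1 in the frame of stand_ledge between -0.115 and 0.115 m and z of bar_1 in the frame of stand_ledge between -0.005 and 0.016 m and angle between the y axis of each of bar_1, bar_2, bar_3, bar_4 and the x axis of stand_ledge, either way round below 0.18 rad and angle between the z axis of each of bar_1, bar_2, bar_3, bar_4 and the z axis of stand_ledge, either way round below 0.13 rad and linear speed of each of bar_1, bar_2, bar_3, bar_4 below 0.03 m/s and contact force between each of bar_1, bar_2, bar_3, bar_4 and the fingers below 0.1 N and x of bar_2 in the frame of stand_ledge between 0.046 and 0.066 m and y of bar_2 in the frame of stand_ledge between -0.115 and 0.115 m and z of bar_2 in the frame of stand_ledge between -0.005 and 0.016 m and x of bar_3 in the frame of stand_ledge between 0.046 and 0.066 m and y of bar_3 in the frame of stand_ledge between -0.115 and 0.115 m and z of bar_3 in the frame of stand_ledge between -0.005 and 0.016 m and x of bar_4 in the frame of stand_ledge between 0.046 and 0.066 m and y of bar_4 in the frame of stand_ledge between -0.115 and 0.115 m and z of bar_4 in the frame of stand_ledge between -0.005 and 0.016 m and value of joint isolator below 0.12 rad), for 0.3 s.
4. then the isolator is turned fully on (value of joint isolator above 1.08 rad), for 0.2 s.
5. then the selector is turned fully on (value of joint each of isolator, selector above 1.08 rad), for 0.2 s.
At the end, for the whole second after the job is handed in: every bar present stands on its short end on the stops, within 10 mm of them, within 10 degrees of straight up the slope and within 7 degrees flat against the backstop, released and at rest; isolator and selector are both fully on (within 0.12 rad) (all of step 5 and x of bar_1 in the frame of stand_ledge between 0.046 and 0.066 m and y of bar_1 in the frame of stand_ledge between -0.115 and 0.115 m and z of bar_1 in the frame of stand_ledge between -0.005 and 0.016 m and angle between the y axis of each of bar_1, bar_2, bar_3, bar_4 and the x axis of stand_ledge, either way round below 0.18 rad and angle between the z axis of each of bar_1, bar_2, bar_3, bar_4 and the z axis of stand_ledge, either way round below 0.13 rad and linear speed of each of bar_1, bar_2, bar_3, bar_4 below 0.03 m/s and contact force between each of bar_1, bar_2, bar_3, bar_4 and the fingers below 0.1 N and x of bar_2 in the frame of stand_ledge between 0.046 and 0.066 m and y of bar_2 in the frame of stand_ledge between -0.115 and 0.115 m and z of bar_2 in the frame of stand_ledge between -0.005 and 0.016 m and x of bar_3 in the frame of stand_ledge between 0.046 and 0.066 m and y of bar_3 in the frame of stand_ledge between -0.115 and 0.115 m and z of bar_3 in the frame of stand_ledge between -0.005 and 0.016 m and x of bar_4 in the frame of stand_ledge between 0.046 and 0.066 m and y of bar_4 in the frame of stand_ledge between -0.115 and 0.115 m and z of bar_4 in the frame of stand_ledge between -0.005 and 0.016 m); the robot touches nothing.
It fails at once if the roll of black tape is moved by more than 40 mm (distance of tape_roll from where it was at the start of the episode above 0.04 m).
It fails at once if the steel tape measure is moved by more than 40 mm (distance of tape_measure from where it was at the start of the episode above 0.04 m).
It fails at once if the square dressing stick is moved by more than 40 mm (distance of dressing_stick from where it was at the start of the episode above 0.04 m).
It fails at once if the soapstone stick is moved by more than 40 mm (distance of soapstone from where it was at the start of the episode above 0.04 m).
Of bar_1, bar_2, bar_3, bar_4 only 2 to 3 are there at a start; the rules pass over those that are not, and their reading is None.
At some moment in a run one of bar_1, bar_2, bar_3, bar_4 may be knocked a few centimetres aside while the robot is not near it.
Once in a run the grip may slacken for a moment while it holds something.
It also fails if it takes over 210 s, if anything falls off the work surface, if the arm or the gripper's body presses on something with over 40 N, if the wrist force passes 120 N, or if a joint passes its speed limit or range.

### The arm

A 6-joint arm with a two-finger parallel gripper is mounted at the origin on a cart in front of the work surface, level with it; the furniture and walls round the work are solid. World frame = base frame: x ahead of the robot, y to its left, z up, the work surface at z = 0. Lengths are in mm, angles in rad, forces in N, time in s.
With the tool pointing down it reaches from about 250 to 775 mm from the base axis. Payload 4 kg.
Tool frame: the origin (TCP) lies midway between the tips of the shut fingers; the grasp point (between the pads) lies 19 mm behind it; z points along the fingers, y is the line along which they close (so a half turn about z gives the same grasp; the last joint's range is limited). The gripper opens to 94 mm and grips with 3 to 60 N. Pads are 16 mm wide; open, the fingers measure 119 mm over their backs; the gripper's body (75 mm by 177 mm) begins 78 mm behind the grasp point.
Start: joints at [-0.812, 0.087, 1.371, -0, 1.684, -0.103], TCP at [417.467, -358.108, 205.506] pointing down, gripper open.
Joint ranges: [-3.1, 3.1], [-0.76, 2.03], [0.27, 2.55], [-1.08, 4.22], [0.17, 2.65], [-2.57, 2.57]. Speed limits (rad/s): [2.79, 2.79, 3.14, 3.14, 3.14, 3.14].

### API

Orientations are given as a unit quaternion [x, y, z, w].
In Python, from plant import r gives the robot as it stands. The module is installed in compiled form; this text tells all that it offers.
- The arm moves only by the tool apply_moves, never from a script. Its argument "increments" is a list of rows, each a list of 6 numbers: the shift along the tool's x, y, z in mm, then the turn, a rotation vector about the tool's x, y, z in rad. A call has 1 to 8 rows; each row is the pose to reach, as a shift and turn from the pose commanded when the call began, along the tool's axes at that moment; what a row does not reach only later rows make up. A row lasts 1/8 s, in which the tool goes at most 62.5 mm and 10.7 degrees, less where a joint would pass 70% of its speed; a pose out of reach is approached as far as the arm can. A call with a gripper value outside its range is refused whole. "hand" is the gripper command: -1 is shut, 1 is fully open, values between are in proportion, set as the call begins (left out, the last holds). The fingers move at their own pace and stop on an object; "squeeze" is the grip in N (left out, the last holds). Time passes only in rows, so rows that repeat a pose let the fingers close. It gives the time, the measured TCP pose, the force, the opening and the grip force at its end, in the units of the state.
- r.get_state(): the state, without advancing time (a new reading comes with each control period).
- r.grab_frame(name): name is "scene" or "top" or "wrist"; returns a dict with "image" (480x640x3 uint8, red, green, blue), "fx", "fy", "cx", "cy" (pixels), "k1" (the pictures are not rectified: a ray, as slopes to the right and down, at radius r is drawn at 1 + k1 r^2 times it, then the intrinsics apply), "rvec" (rotation vector, rad) and "tvec" (3), from world to camera coordinates, as OpenCV has them. Camera axes: x right, y down, z forward; pixel columns grow to the right and rows downward; lengths in mm; the calibration is good to about 2 mm. A picture is of the moment at which its call begins. There is no depth.
- r.sign_off(): hands the job in; it is judged then, once.
The state is a dict: "t": time; "joints": joint angles; "joint_vel": joint speeds; "joint_torque": joint torques, N m; "position": TCP position; "ee_rot": TCP orientation; "wrist_force": force on the tool from outside, world axes, zero at the start; "ft_torque": the same for the moment, N m; "gripper_width": finger opening in mm; "finger_force": force on a finger pad.
Only numpy, scipy, OpenCV 4.12 (cv2) and the standard library are available. Lean on these libraries where they do the work, as an engineer would, in place of code of your own. Each camera call takes 0.05 s, during which the arm holds its last target. There are 200 camera calls.

## Working session

There is one attempt and no reset: what is moved stays moved. The work goes in short steps, Python scripts to look and compute and a tool call to move; the robot and the scene stay as the last step left them, time stands still between calls to the robot, and variables do not carry over. Pictures are saved under pics/ and viewed, at most 14 in all, crops included, and the job is handed in when it is done.

Besides the shell and the picture viewer there is one more tool, called by a JSON object that holds its "api" and its "payload", one argument or row to a line. apply_moves: Moves the arm, as the interface text tells. Its arguments: {"type":"object","properties":{"increments":{"type":"array"},"hand":{"type":"number"},"squeeze":{"type":"number"}},"required":["increments"]}

```bash
mkdir -p pics
cat > h.py <<'E'
import numpy as np, cv2
from scipy.spatial.transform import Rotation as R
from plant import r
def grab(n,save=None):
    f=r.grab_frame(n)
    if save: cv2.imwrite('pics/%s.png'%save,f['image'][:,:,::-1])
    return f
def KD(f):
    return np.array([[f['fx'],0,f['cx']],[0,f['fy'],f['cy']],[0,0,1.]]),np.array([f['k1'],0,0,0.])
def ray(f,uv):
    K,D=KD(f)
    p=cv2.undistortPoints(np.array(uv,float).reshape(-1,1,2),K,D).reshape(-1,2)
    M=cv2.Rodrigues(np.array(f['rvec'],float))[0]; t=np.array(f['tvec'],float).ravel()
    d=np.c_[p,np.ones(len(p))]@M
    return -M.T@t,d
def onplane(f,uv,z):
    c,d=ray(f,uv); return c+d*((z-c[2])/d[:,2])[:,None]
def proj(f,P):
    K,D=KD(f)
    return cv2.projectPoints(np.array(P,float).reshape(-1,1,3),np.array(f['rvec'],float),np.array(f['tvec'],float),K,D)[0].reshape(-1,2)
def pose():
    s=r.get_state(); return np.array(s['position']),R.from_quat(s['ee_rot'])
def togo(P,Rt):
    p,q=pose(); return np.round(q.inv().apply(np.array(P)-p),1),np.round((q.inv()*Rt).as_rotvec(),3)
E
python3 - <<'E'
from h import *
for n in('scene','top'):
    f=grab(n,n+'0'); print(n,f['fx'],f['k1'],ray(f,[[320,240]]))
s=r.get_state();print(s['t'],s['position'],R.from_quat(s['ee_rot']).as_matrix().round(3))
E
```

```text
scene 535.2664551847452 0.020227151441499478 (array([179.37395852, 871.44528634, 946.65547345]), array([[ 0.31416852, -0.6153022 , -0.72318048]]))
top 435.3161852353798 -0.03923503934088692 (array([ 453.94630376,  116.90449651, 1133.34443538]), array([[ 0.13312035,  0.00336505, -0.99120983]]))
0.1 [ 417.09511339 -357.74258557  204.4535656 ] [[ 0.651  0.759 -0.001]
 [ 0.759 -0.651  0.001]
 [ 0.    -0.002 -1.   ]]
```

View pics/top0.png

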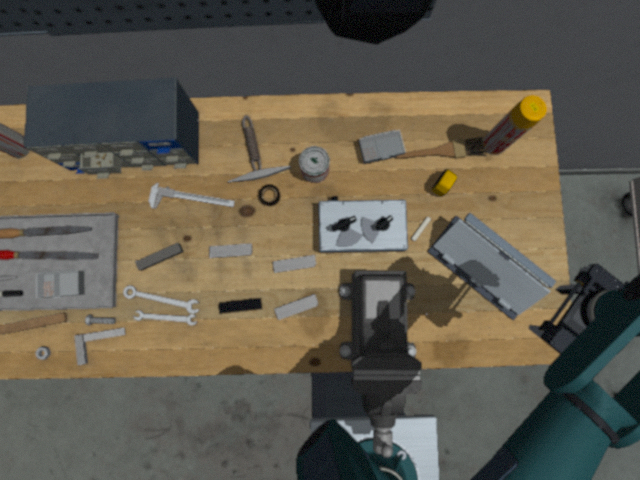

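View pics/scene0.png

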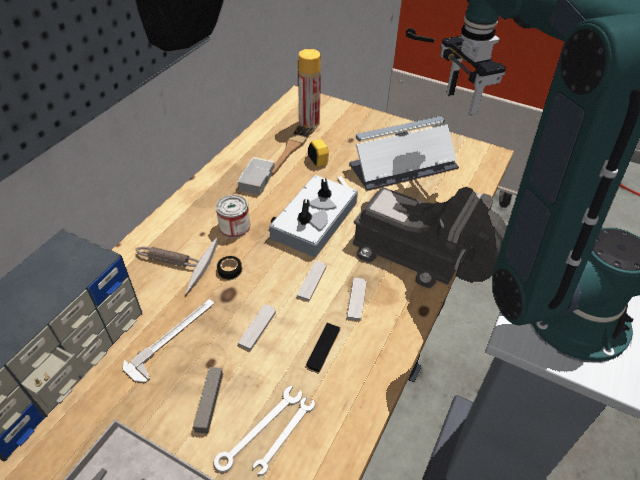

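Top view: three light-grey bars at (231,250), (294,264) and (297,305). The black look-alike at (240,306) and the darker square dressing stick at (159,257) don't fit "ground steel". The control box is at (362,226) with its handles at about (342,224) and (382,223), and the stand is at (492,265). The vice sits below the box. I'll confirm with an enlarged crop and measure.

Run:
```python
from h import *
f=grab('top'); im=f['image']
hsv=cv2.cvtColor(im,cv2.COLOR_RGB2HSV)
m=((hsv[...,1]<60)&(hsv[...,2]>110)).astype(np.uint8)
m[:230]=0;m[330:]=0;m[:,:205]=0;m[:,325:]=0
for c in cv2.findContours(m,0,2)[0]:
    if cv2.contourArea(c)<150: continue
    q=cv2.boxPoints(cv2.minAreaRect(c)); P=onplane(f,q,10)
    C=P.mean(0);e=[P[1]-P[0],P[2]-P[1]];e.sort(key=np.linalg.norm)
    print(q.mean(0),C.round(1),[np.linalg.norm(v).round(1) for v in e],'long axis deg',np.degrees(np.arctan2(e[1][1],e[1][0])).round(1))
a=cv2.resize(im[180:330,200:420],None,fx=3.6,fy=3.6,interpolation=cv2.INTER_CUBIC)[:540,:792]
b=cv2.resize(im[190:330,410:570],None,fx=4,fy=4,interpolation=cv2.INTER_CUBIC)
cv2.imwrite('pics/crop_a.png',a[:,:,::-1]);cv2.imwrite('pics/crop_b.png',b[:,:,::-1])
```

```text
[296.07385 306.70923] [434.5 186.2  10. ] [np.float64(33.5), np.float64(112.5)] long axis deg -72.1
[294.13293 263.36417] [545.7 189.1  10. ] [np.float64(32.4), np.float64(112.6)] long axis deg -82.7
[229.97665 250.12643] [584.5 355.3  10. ] [np.float64(33.6), np.float64(111.4)] long axis deg -87.9
```

View pics/crop_a.png

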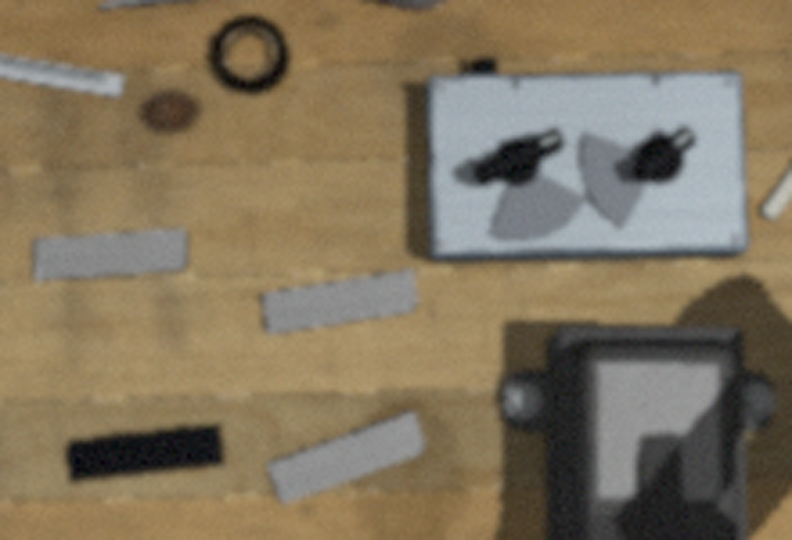

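View pics/crop_b.png

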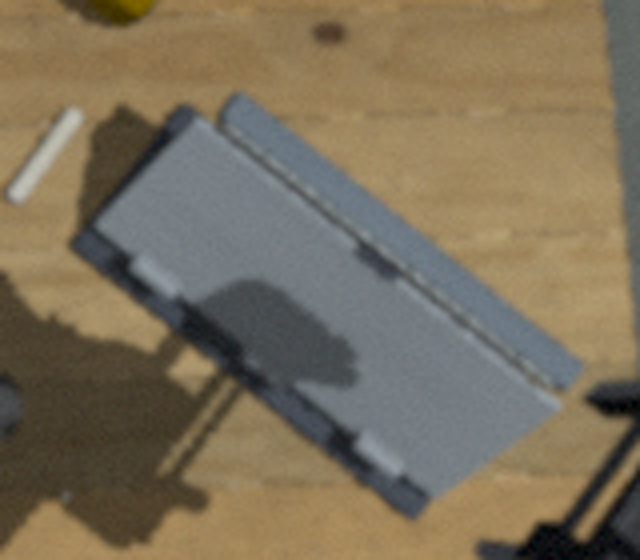

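```bash
cat >> h.py <<'E'
a_=lambda L:np.array(L,float)/3.6+[200,180]-0.36
b_=lambda L:np.array(L,float)/4+[410,190]-0.375
E
python3 - <<'E'
from h import *
f=grab('top');
B=onplane(f,a_([(430,78),(742,72),(746,250),(433,256)]),48)
print('box',B.round(0).tolist(),B.mean(0).round(1),'w',np.linalg.norm(B[0]-B[1]),np.linalg.norm(B[3]-B[0]))
e=B[0]+B[3]-B[1]-B[2];th=np.arctan2(e[1],e[0])-np.pi/2;print('box yaw',th)
bx=np.array([np.cos(th),np.sin(th),0]);by=np.array([-np.sin(th),np.cos(th),0]);c=B.mean(0)
for n,uv in(('iso',[(478,170),(556,140)]),('sel',[(630,165),(690,135)])):
    H=onplane(f,a_(uv),85);print(n,H.round(1).tolist(),H.mean(0),np.degrees(np.arctan2(*(H[1]-H[0])[1::-1])))
F=onplane(f,b_([(95,228),(430,497)]),24);T=onplane(f,b_([(195,115),(558,403)]),92)
print('foot',F.round(1).tolist(),np.linalg.norm(F[1]-F[0]),'top',T.round(1).tolist(),np.linalg.norm(T[1]-T[0]))
S=onplane(f,b_([(155,275),(380,455)]),20);print('stops',S.round(1).tolist(),np.linalg.norm(S[1]-S[0]),S.mean(0))
for n,E in(('F',F),('T',T),('S',S)):
    d=E[0]-E[1];print(n,np.degrees(np.arctan2(d[1],d[0])),E.mean(0).round(1))
E
```

```text
box [[699.0, 120.0, 48.0], [698.0, -101.0, 48.0], [571.0, -97.0, 48.0], [573.0, 121.0, 48.0]] [635.1  11.   48. ] w 221.13882003761054 126.55235969577454
box yaw -0.0064727785974287855
iso [[626.3, 89.4, 85.0], [645.5, 35.8, 85.0]] [635.89027572  62.56350922  85.        ] -70.2373332886664
sel [[627.0, -13.9, 85.0], [646.6, -55.6, 85.0]] [636.82236655 -34.72618575  85.        ] -64.82975445276612
foot [[578.1, -170.7, 24.0], [400.2, -375.8, 24.0]] 271.4939476740877 top [[638.2, -218.6, 92.0], [456.8, -428.5, 92.0]] 277.44190883897693
stops [[547.0, -208.9, 20.0], [427.6, -347.1, 20.0]] 182.6508917231824 [ 487.29220826 -278.03963228   20.        ]
F 49.06935180007344 [ 489.1 -273.3   24. ]
T 49.187243588394125 [ 547.5 -323.6   92. ]
S 49.177403262532685 [ 487.3 -278.    20. ]
```

```bash
cat >> h.py <<'E'
def down(deg):
    a=np.radians(deg);c,s=np.cos(a),np.sin(a)
    return R.from_matrix(np.array([[-s,c,0],[c,s,0],[0,0,-1.]]).T.T)
E
python3 - <<'E'
from h import *
print(down(20.9).as_matrix().round(2)); print(togo([636,-36,230],down(20.9)))
E
```

```text
[[-0.36  0.93  0.  ]
 [ 0.93  0.36  0.  ]
 [ 0.    0.   -1.  ]]
(array([386.7, -43.5, -25.1]), array([-1.000e-03, -1.000e-03, -1.074e+00]))
```

{"api": "apply_moves", "payload": {
  "increments": [
    [0,0,-40,0,0,0],
    [60,-7,-40,0,0,-0.15],
    [120,-14,-40,0,0,-0.3],
    [180,-21,-40,0,0,-0.45],
    [235,-27,-40,0,0,-0.6],
    [290,-33,-40,0,0,-0.75],
    [340,-38,-35,0,0,-0.91],
    [387,-43,-25,0,0,-1.074]
  ],
  "hand": -0.1
}}

```text
t: 1.2
position: [637.8, -34.7, 230.6]
ee_rot: [0.565, 0.825, 0.0, 0.0]
wrist_force: [0.9, -0.1, -0.1]
gripper_width: 42.0
finger_force: 0.0
```

Run:
```python
from h import *
f=grab('wrist','w1'); print(pose()[0],togo([636,-36,230],down(20.9)),r.get_state()['gripper_width'])
print(ray(f,[[320,240]]),proj(f,[[636,-38,85],[636,62,85]]))
```

```text
[639.29545138 -29.14489506 227.36506707] (array([-5.1, -5.6, -2.7]), array([ 0.001, -0.005,  0.016])) 42.5295353404907
(array([608.74589035,  39.72749784, 409.83784107]), array([[ 0.09923892, -0.25665005, -0.96139615]])) [[316.83671824 227.50301269]
 [364.09562128 109.14678276]]
```

View pics/w1.png

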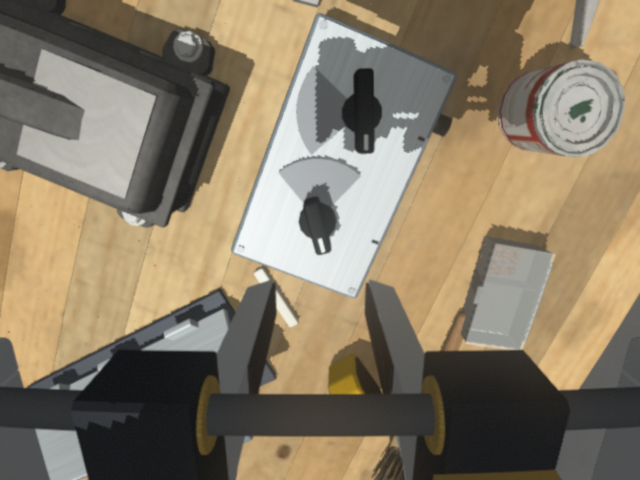

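The wrist view shows the selector handle centred at about (318,224), white end at (323,250), and the isolator centred at about (364,111), white end at (365,150). I'll cast both onto z = 85.

Run:
```python
from h import *
f=grab('wrist'); print(pose()[0],togo([636,-36,230],down(20.9)))
S=onplane(f,[[313,199],[323,254],[364,68],[365,152]],85)
for a,b in((0,1),(2,3)):
    d=S[b]-S[a];print((S[a]+S[b])[:2]/2,np.linalg.norm(d),np.degrees(np.arctan2(d[1],d[0])))
B=onplane(f,[[320,15],[453,77],[355,296],[234,250]],48);print(B.round(1).tolist(),B.mean(0))
```

```text
[637.65589894 -32.02825952 227.45750914] (array([-3.1, -3. , -2.5]), array([-0.003, -0.003,  0.007]))
[637.71220376 -30.20043201] 46.63384741977979 -58.26855138359909
[636.83742318  67.07551177] 61.61141861361788 -66.1135956697005
[[577.1, 125.5, 48.0], [697.7, 123.1, 48.0], [698.5, -88.4, 48.0], [577.0, -87.7, 48.0]] [637.57223874  18.1044784   48.        ]
```

Run:
```python
from h import *
for i in range(4):
    f=r.grab_frame('wrist');s=r.get_state();print(np.round(s['position'],1),np.round(s['joints'],4),ray(f,[[320,240]])[0].round(1),np.abs(s['joint_vel']).max().round(4))
```

```text
[636.9 -34.4 228.4] [-1.4270e-01  2.8600e-01  1.0944e+00 -2.0000e-04  1.7646e+00 -5.1040e-01] [609.3  41.9 407.1] 0.0482
[636.6 -35.9 229.4] [-1.4480e-01  2.8440e-01  1.0944e+00 -8.0000e-04  1.7648e+00 -5.1020e-01] [608.8  40.  407.9] 0.0358
[636.5 -36.8 230.2] [-1.4630e-01  2.8330e-01  1.0943e+00 -8.0000e-04  1.7648e+00 -5.1030e-01] [608.5  38.7 408.8] 0.0236
[636.4 -37.4 230.8] [-1.4720e-01  2.8240e-01  1.0942e+00 -7.0000e-04  1.7647e+00 -5.1040e-01] [608.3  37.9 409.5] 0.0152
```

Run:
```python
from h import *
f=grab('wrist'); im=f['image']; s=r.get_state();print(np.round(s['position'],1))
g=cv2.cvtColor(im,cv2.COLOR_RGB2GRAY)
for n,y in(('sel',-36),('iso',64)):
    u,v=proj(f,[[637,y,80]])[0].astype(int)
    x0,y0=u-55,max(v-55,0); m=(g[y0:v+55,x0:u+55]<55).astype(np.uint8)
    c=max(cv2.findContours(m,0,2)[0],key=cv2.contourArea)
    rc=cv2.minAreaRect(c);q=cv2.boxPoints(rc)+[x0,y0]
    P=onplane(f,q,80);print(n,rc[0]+np.array([x0,y0]),P.mean(0).round(1),np.linalg.norm(P[1]-P[0]).round(1),np.linalg.norm(P[2]-P[1]).round(1),[np.degrees(np.arctan2(*(P[i+1]-P[i])[1::-1])).round(1) for i in(0,1)])
```

```text
[636.4 -37.7 231.1]
sel [320.1461525 204.1692276] [630.5 -22.6  80. ] 10.8 21.7 [np.float64(73.0), np.float64(-17.4)]
iso [363. 107.] [634.5  60.3  80. ] 28.9 61.5 [np.float64(21.2), np.float64(-67.2)]
```

Run:
```python
from h import *
print(pose()[0],togo([636,-38.5,62],down(27)))
```

```text
[636.4299743  -37.66650914 231.14771508] (array([ -0.5,  -0.8, 169.1]), array([ 0.   ,  0.001, -0.109]))
```

{"api": "apply_moves", "payload": {
  "increments": [
    [0,-1,40,0,0,-0.1],
    [0,-1,80,0,0,-0.1],
    [0,-1,115,0,0,-0.1],
    [0,-1,140,0,0,-0.1],
    [0,-1,155,0,0,-0.1],
    [0,-1,165,0,0,-0.1],
    [0,-1,169,0,0,-0.1],
    [0,-1,169,0,0,-0.1]
  ]
}}

```text
t: 2.55
position: [636.3, -36.9, 62.2]
ee_rot: [0.525, 0.851, 0.0, 0.001]
wrist_force: [-0.6, -0.3, -0.2]
gripper_width: 42.0
finger_force: 0.0
```

{"api": "apply_moves", "payload": {
  "increments": [
    [0,0,0,0,0,0],
    [0,0,0,0,0,0],
    [0,0,0,0,0,0],
    [0,0,0,0,0,0]
  ],
  "hand": -1,
  "squeeze": 15
}}

```text
t: 3.05
position: [635.4, -36.7, 61.8]
ee_rot: [0.525, 0.851, -0.0, -0.0]
wrist_force: [-2.6, 0.1, 1.8]
gripper_width: 14.9
finger_force: 14.5
```

Run:
```python
from h import *
f=grab('wrist','w2');s=r.get_state()
print(pose()[0],np.degrees(np.arctan2(*pose()[1].as_matrix()[1::-1,1])),s['wrist_force'],s['ft_torque'],s['gripper_width'],s['finger_force'])
```

```text
[635.37603424 -36.65668965  61.79236383] 26.64946224931061 [-3.06757938 -0.7675183   3.91486316] [0.02261696 0.47056152 0.01663507] 14.2933949405436 14.485122263431549
```

View pics/w2.png

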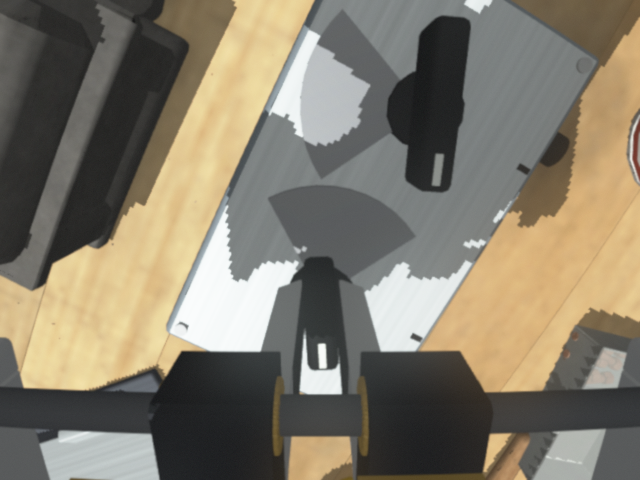

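The selector handle is gripped squarely, its white end at (321,355) between the pads. Next I turn it counter-clockwise.

{"api": "apply_moves", "payload": {
  "increments": [
    [0,0,0,0,0,-0.14],
    [0,0,0,0,0,-0.29],
    [0,0,0,0,0,-0.44],
    [0,0,0,0,0,-0.59],
    [0,0,0,0,0,-0.74],
    [0,0,0,0,0,-0.88],
    [0,0,0,0,0,-1.0],
    [0,0,0,0,0,-1.09]
  ]
}}

```text
t: 4.1
position: [634.1, -38.7, 61.8]
ee_rot: [0.007, 1.0, -0.002, -0.002]
wrist_force: [-5.2, -4.5, 4.8]
gripper_width: 13.7
finger_force: 15.0
```

{"api": "apply_moves", "payload": {
  "increments": [
    [0,0,0,0,0,-0.04],
    [0,0,0,0,0,-0.04],
    [0,0,0,0,0,-0.04],
    [0,0,0,0,0,-0.04]
  ]
}}

```text
t: 4.6
position: [634.3, -38.8, 61.8]
ee_rot: [-0.011, 1.0, -0.002, -0.002]
wrist_force: [-5.3, -4.7, 3.5]
gripper_width: 14.0
finger_force: 15.2
```

Run:
```python
from h import *
s=r.get_state()
print(pose()[0],np.degrees(np.arctan2(*pose()[1].as_matrix()[1::-1,1])),s['wrist_force'],s['ft_torque'],s['gripper_width'],s['finger_force'])
```

```text
[634.33815191 -38.8098422   61.78579532] 91.27763543073927 [-5.28053809 -4.6843942   3.47946161] [-0.6249813   0.90359191 -0.30808646] 14.044153575669801 15.191697478294373
```

{"api": "apply_moves", "payload": {
  "increments": [
    [0,0,0,0,0,0],
    [0,0,0,0,0,0],
    [0,0,0,0,0,0],
    [0,0,-30,0,0,0],
    [0,0,-55,0,0,0.1],
    [0,30,-60,0,0,0.25],
    [0,60,-60,0,0,0.4],
    [0,85,-60,0,0,0.55]
  ],
  "hand": -0.1
}}

```text
t: 5.6
position: [634.0, 49.6, 121.7]
ee_rot: [0.262, 0.965, 0.0, 0.0]
wrist_force: [1.4, -0.3, -0.1]
gripper_width: 42.1
finger_force: 0.0
```

{"api": "apply_moves", "payload": {
  "increments": [
    [2,6,0,0,0,0.15],
    [4,12,0,0,0,0.3],
    [5,14,0,0,0,0.45],
    [5,14,0,0,0,0.58],
    [5,14,0,0,0,0.65],
    [5,14,0,0,0,0.65],
    [5,14,0,0,0,0.65]
  ]
}}

```text
t: 6.48
position: [636.6, 63.0, 121.5]
ee_rot: [0.554, 0.832, 0.0, 0.0]
wrist_force: [-0.2, 0.5, -0.2]
gripper_width: 42.2
finger_force: 0.0
```

Run:
```python
from h import *
f=grab('wrist','w3')
print(togo([635.5,61.5,62],down(22)),np.degrees(np.arctan2(*pose()[1].as_matrix()[1::-1,1])),pose()[0])
```

```text
(array([-0.9, -1.5, 59.4]), array([0.   , 0.   , 0.012])) 22.684118643470267 [636.55279067  62.95566757 121.44380855]
```

View pics/w3.png

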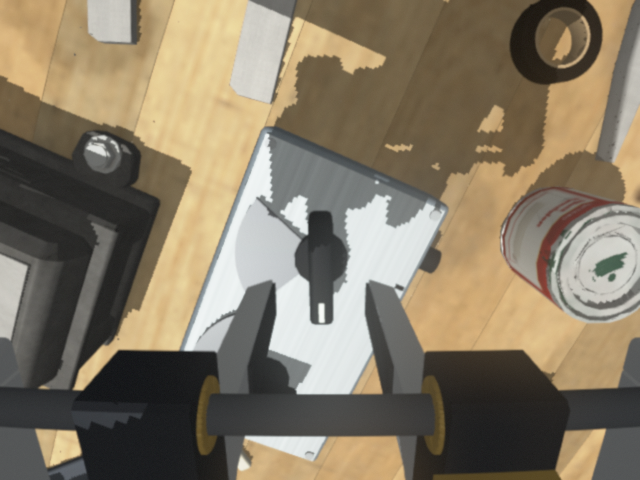

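The wrist view shows the isolator handle upright at column 320 (rows 210–325), centred and aligned between the fingers. I'll descend, grip and turn.

{"api": "apply_moves", "payload": {
  "increments": [
    [0,-1,25,0,0,0],
    [0,-1,45,0,0,0],
    [0,-1,55,0,0,0],
    [0,-1,59,0,0,0],
    [0,-1,59,0,0,0]
  ]
}}

```text
t: 7.15
position: [635.8, 62.5, 62.7]
ee_rot: [0.555, 0.832, 0.0, 0.0]
wrist_force: [-0.8, -0.2, 0.8]
gripper_width: 42.3
finger_force: 0.0
```

{"api": "apply_moves", "payload": {
  "increments": [
    [0,0,0,0,0,0],
    [0,0,0,0,0,0],
    [0,0,0,0,0,0],
    [0,0,0,0,0,0]
  ],
  "hand": -1,
  "squeeze": 15
}}

```text
t: 7.65
position: [636.8, 62.9, 63.0]
ee_rot: [0.555, 0.832, 0.001, 0.001]
wrist_force: [3.2, 1.3, -0.4]
gripper_width: 13.8
finger_force: 15.0
```

{"api": "apply_moves", "payload": {
  "increments": [
    [0,0,0,0,0,-0.14],
    [0,0,0,0,0,-0.29],
    [0,0,0,0,0,-0.44],
    [0,0,0,0,0,-0.59],
    [0,0,0,0,0,-0.74],
    [0,0,0,0,0,-0.89],
    [0,0,0,0,0,-1.03],
    [0,0,0,0,0,-1.13]
  ]
}}

```text
t: 8.65
position: [635.7, 61.2, 63.0]
ee_rot: [0.021, 1.0, -0.001, 0.0]
wrist_force: [0.5, -2.5, 1.4]
gripper_width: 13.8
finger_force: 15.0
```

{"api": "apply_moves", "payload": {
  "increments": [
    [0,0,0,0,0,-0.08],
    [0,0,0,0,0,-0.08],
    [0,0,0,0,0,-0.08],
    [0,0,0,0,0,-0.08]
  ]
}}

```text
t: 9.15
position: [635.5, 61.2, 63.0]
ee_rot: [-0.016, 1.0, -0.001, -0.0]
wrist_force: [-0.8, -5.7, 3.9]
gripper_width: 14.2
finger_force: 15.3
```

Run:
```python
from h import *
s=r.get_state()
print(pose()[0],np.degrees(np.arctan2(*pose()[1].as_matrix()[1::-1,1])),s['wrist_force'],s['ft_torque'],s['gripper_width'],s['finger_force'])
```

```text
[635.45536686  61.21721177  62.95138044] 91.87922435829101 [-0.7965915  -5.6992738   3.88372492] [-0.9509558   0.15543732 -0.34917067] 14.212361323471326 15.320641100406647
```

{"api": "apply_moves", "payload": {
  "increments": [
    [0,0,0,0,0,0],
    [0,0,0,0,0,0],
    [0,0,0,0,0,0],
    [0,0,-40,0,0,0.1],
    [0,0,-90,0,0,0.25],
    [0,0,-130,0,0,0.4],
    [0,0,-145,0,0,0.55],
    [0,0,-145,0,0,0.7]
  ],
  "hand": 0.3
}}

```text
t: 10.15
position: [636.6, 63.0, 210.1]
ee_rot: [0.329, 0.944, 0.001, 0.002]
wrist_force: [1.1, 0.4, 0.4]
gripper_width: 61.1
finger_force: 0.0
```

```bash
cat >> h.py <<'E'
def bars(f,thr=110):
    hsv=cv2.cvtColor(f['image'],cv2.COLOR_RGB2HSV)
    m=((hsv[...,1]<60)&(hsv[...,2]>thr)).astype(np.uint8)
    m[:220]=0;m[335:]=0;m[:,:200]=0;m[:,325:]=0;out=[]
    for c in cv2.findContours(m,0,2)[0]:
        if cv2.contourArea(c)<200: continue
        P=onplane(f,cv2.boxPoints(cv2.minAreaRect(c)),10)
        e=[P[1]-P[0],P[2]-P[1]];e.sort(key=np.linalg.norm)
        out.append((P.mean(0)[:2].round(1),np.round([np.linalg.norm(v) for v in e],1),np.round(np.degrees(np.arctan2(e[1][1],e[1][0]))%180,1)))
    return out
E
python3 - <<'E'
from h import *
f=grab('top','top2')
for b in bars(f): print(*b)
print(pose()[0],togo([434.5,186.2,120],down(18)),r.get_state()['gripper_width'])
cv2.imwrite('pics/crop_c.png',cv2.resize(f['image'][180:340,400:580],None,fx=3.3,fy=3.3,interpolation=cv2.INTER_CUBIC)[:,:,::-1])
E
```

```text
[434.6 185.4] [ 33.3 112.8] 108.4
[546.9 178.3] [32.5 90.2] 98.0
[636.10523517  63.02666509 208.74027611] (array([234.6, -29.6,  88.3]), array([0.002, 0.001, 0.583])) 60.94610574783408
```

View pics/crop_c.png

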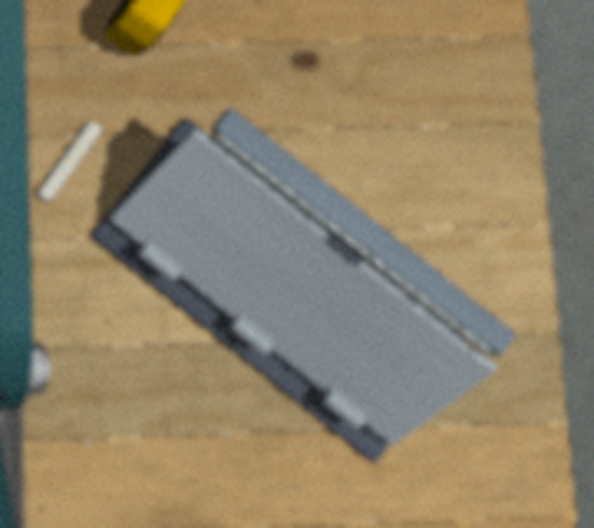

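The unshaded stand has stops at crop (163,260), (252,332) and (346,410), face foot line (112,219)→(388,444), and top edge (198,130)→(495,367).

Run:
```python
from h import *
f=grab('top')
c_=lambda L:np.array(L,float)/3.3+[400,180]-.35
F=onplane(f,c_([(112,219),(388,444)]),24);T=onplane(f,c_([(198,130),(495,367)]),92)
S=onplane(f,c_([(163,260),(252,332),(346,410)]),27)
for n,E in(('F',F),('T',T),('S',S)):
    d=E[0]-E[-1];print(n,E.round(1).tolist(),np.linalg.norm(d).round(1),np.degrees(np.arctan2(d[1],d[0])).round(1),E.mean(0).round(1))
a=np.radians(-40.9);sx=np.array([np.cos(a),np.sin(a),0]);sy=np.array([-np.sin(a),np.cos(a),0])
for n,E in(('F',F),('T',T),('S',S)): print(n,E.mean(0)@sx,E.mean(0)@sy)
```

```text
F [[579.6, -171.4, 24.0], [399.4, -376.0, 24.0]] 272.7 48.6 [ 489.5 -273.7   24. ]
T [[636.4, -221.6, 92.0], [455.6, -429.7, 92.0]] 275.7 49.0 [ 546.  -325.7   92. ]
S [[546.2, -208.6, 27.0], [488.5, -274.6, 27.0], [426.5, -343.8, 27.0]] 180.6 48.5 [ 487.1 -275.7   27. ]
F 549.1980841414312 113.60646834332958
T 625.9554213301975 111.36189166020944
S 548.6243623134363 110.53348930745432
```

{"api": "apply_moves", "payload": {
  "increments": [
    [50,-5,0,0,0,0.12],
    [105,-12,0,0,0,0.26],
    [160,-20,10,0,0,0.4],
    [205,-26,40,0,0,0.5],
    [230,-29,70,0,0,0.57],
    [235,-30,85,0,0,0.58],
    [235,-30,88,0,0,0.58],
    [235,-30,88,0,0,0.58]
  ]
}}

```text
t: 11.25
position: [433.6, 183.7, 120.2]
ee_rot: [0.583, 0.812, 0.0, 0.001]
wrist_force: [-0.4, 0.0, -0.4]
gripper_width: 61.1
finger_force: 0.0
```

Run:
```python
from h import *
f=grab('wrist','w4'); print(pose()[0],togo([434.5,185.8,3],down(18.2)))
print(proj(f,[[434.5,185.8,10]]))
```

```text
[433.8456179  183.74822955 120.53120192] (array([  1.8,   1. , 117.5]), array([0.002, 0.   , 0.007]))
[[322.29539291 233.93156271]]
```

View pics/w4.png

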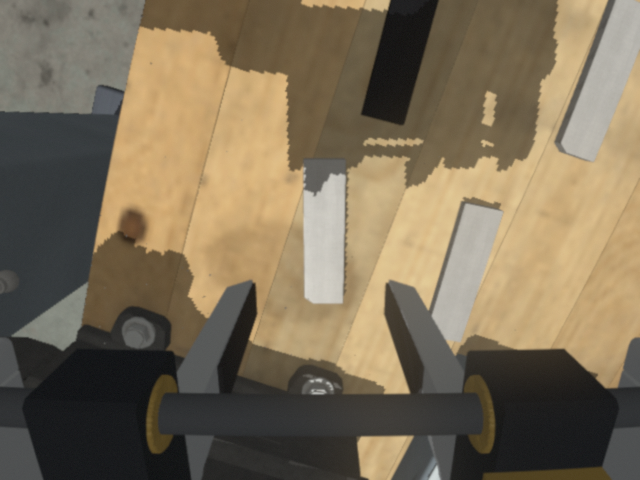

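The bar lies upright in view at (305–345, 158–303), centred at (325,230) against a predicted (322,234), so I descend. The black bar at (400,60) stays outside the fingers.

{"api": "apply_moves", "payload": {
  "increments": [
    [1,1,45,0,0,0],
    [2,2,80,0,0,0],
    [2,2,100,0,0,0],
    [2,2,111,0,0,0],
    [2,2,116,0,0,0],
    [2,2,117,0,0,0],
    [2,2,117,0,0,0]
  ]
}}

```text
t: 12.18
position: [434.3, 186.8, 3.4]
ee_rot: [0.583, 0.812, 0.001, 0.001]
wrist_force: [0.0, 0.8, 0.6]
gripper_width: 61.1
finger_force: 0.0
```

{"api": "apply_moves", "payload": {
  "increments": [
    [0,0,0,0,0,0],
    [0,0,0,0,0,0],
    [0,0,0,0,0,0],
    [0,0,0,0,0,0]
  ],
  "hand": -1,
  "squeeze": 40
}}

```text
t: 12.68
position: [433.8, 186.7, 2.6]
ee_rot: [0.583, 0.812, 0.0, 0.0]
wrist_force: [0.3, -0.5, -0.4]
gripper_width: 29.4
finger_force: 40.0
```

{"api": "apply_moves", "payload": {
  "increments": [
    [0,0,-20,0,0,0],
    [0,0,-60,0,0,0],
    [0,0,-110,0,0,0],
    [0,0,-160,0,0,0],
    [0,0,-200,0,0,0],
    [0,0,-220,0,0,0],
    [0,0,-230,0,0,0],
    [0,0,-230,0,0,0]
  ]
}}

```text
t: 13.68
position: [433.4, 186.5, 232.0]
ee_rot: [0.583, 0.812, -0.0, -0.0]
wrist_force: [-0.1, 0.6, -2.8]
gripper_width: 29.0
finger_force: 40.0
```

```bash
cat >> h.py <<'E'
a0=np.radians(-40.9);SX=np.array([np.cos(a0),np.sin(a0),0]);SY=np.array([-np.sin(a0),np.cos(a0),0]);Z=np.array([0,0,1.])
UP=(SX+Z)/2**.5;NO=(Z-SX)/2**.5
RP=R.from_matrix(np.c_[-UP,SY,-NO])
L0=np.array([491.6,-278,24.])
def led(up,y,out): return L0+UP*up+SY*y+NO*out
E
python3 - <<'E'
from h import *
print(pose(),np.linalg.det(RP.as_matrix()))
print(togo([430,-50,260],down(49.1)))
for up,y,out in((65,-90,40),): print(led(up,y,out),togo(led(up,y,out),RP))
E
```

```text
(array([433.36543063, 186.53372396, 232.00919177]), Rotation.from_matrix(array([[-3.19294196e-01,  9.47655445e-01, -6.11693384e-04],
                            [ 9.47655638e-01,  3.19294069e-01, -2.99150830e-04],
                            [-8.81818439e-05, -6.75191808e-04, -9.99999768e-01]]))) 0.9999999999999999
(array([-223.1,  -78.7,  -27.9]), array([-0.001, -0.   , -0.532]))
[ 446.03505461 -357.60110396   98.24621202] (array([-519.7, -161.6,  133.9]), array([-0.209, -0.766, -0.504]))
```

{"api": "apply_moves", "payload": {
  "increments": [
    [-40,-12,-10,0,0,-0.05],
    [-90,-28,-20,0,0,-0.12],
    [-145,-46,-30,0,0,-0.2],
    [-200,-66,-30,0,0,-0.28],
    [-255,-85,-30,0,0,-0.36],
    [-310,-104,-30,0,0,-0.44],
    [-350,-118,-30,0,0,-0.5],
    [-370,-125,-30,0,0,-0.53]
  ]
}}

```text
t: 14.68
position: [432.1, -205.9, 259.9]
ee_rot: [0.351, 0.936, 0.0, -0.002]
wrist_force: [0.4, 0.8, -2.6]
gripper_width: 29.4
finger_force: 40.0
```

```bash
cat >> h.py <<'E'
def rows(P,Rt,n=8):
    d,w=togo(P,Rt);return [np.r_[np.round(d*k/n),np.round(w*k/n,2)].tolist() for k in range(1,n)]+[np.r_[d,w].tolist()]
E
python3 - <<'E'
from h import *
print(pose()[0],rows(led(75,-90,70),RP))
E
```

```text
[ 432.07125748 -205.87911032  259.91443641] [[-12.0, -13.0, 17.0, -0.0, -0.1, -0.0], [-24.0, -26.0, 33.0, -0.0, -0.2, -0.0], [-36.0, -39.0, 50.0, -0.0, -0.3, -0.0], [-48.0, -52.0, 67.0, -0.0, -0.4, -0.0], [-60.0, -66.0, 83.0, -0.0, -0.49, -0.0], [-73.0, -79.0, 100.0, -0.0, -0.59, -0.0], [-85.0, -92.0, 116.0, -0.0, -0.69, -0.0], [-96.7, -105.0, 133.1, -0.002, -0.79, -0.003]]
```

{"api": "apply_moves", "payload": {
  "increments": [
    [-12,-13,0,0,-0.1,0],
    [-24,-26,10,0,-0.2,0],
    [-36,-39,30,0,-0.3,0],
    [-48,-52,50,0,-0.4,0],
    [-60,-66,75,0,-0.5,0],
    [-73,-79,100,0,-0.6,0],
    [-85,-92,118,0,-0.7,0],
    [-97,-105,133,0,-0.79,0]
  ]
}}

```text
t: 15.68
position: [435.7, -345.4, 124.9]
ee_rot: [0.324, 0.865, -0.134, 0.359]
wrist_force: [0.4, -0.4, -2.8]
gripper_width: 29.6
finger_force: 40.0
```

{"api": "apply_moves", "payload": {
  "increments": [
    [0,0,0,0,0,0],
    [0,0,0,0,0,0],
    [0,0,0,0,0,0],
    [0,0,0,0,0,0]
  ]
}}

```text
t: 16.18
position: [438.4, -347.1, 131.3]
ee_rot: [0.323, 0.864, -0.135, 0.361]
wrist_force: [0.4, 0.1, -2.5]
gripper_width: 29.3
finger_force: 40.0
```

Run:
```python
from h import *
f=grab('wrist','w5'); print(pose()[0],togo(led(75,-90,70),RP),r.get_state()['wrist_force'])
for y in(-90,0,90): print(y,proj(f,[led(0,y-17,0),led(0,y+17,0),led(0,y-17,14),led(0,y+17,14),led(96,y,0)]).round(0).tolist())
```

```text
[ 438.25904711 -346.99750714  130.88613908] (array([ 4. , -2.9,  2.1]), array([-0.001,  0.006, -0.001])) [-0.11792601  0.68416749 -1.36046332]
-90 [[287.0, 124.0], [344.0, 124.0], [285.0, 124.0], [346.0, 124.0], [316.0, 275.0]]
0 [[438.0, 125.0], [494.0, 125.0], [445.0, 125.0], [504.0, 126.0], [452.0, 275.0]]
90 [[582.0, 127.0], [633.0, 129.0], [596.0, 128.0], [649.0, 130.0], [582.0, 274.0]]
```

View pics/w5.png

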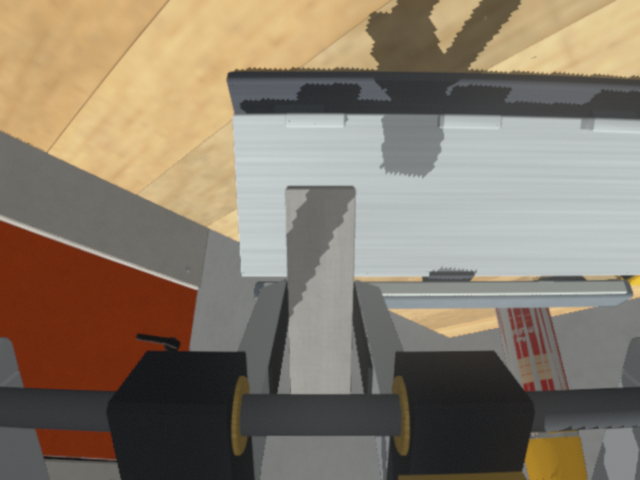

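The view shows stops at columns 287–344, 440–502 and 581+, rows 114–128, as predicted to about 2 px. The held bar is straight at columns 287–355. Moving in.

Run:
```python
from h import *
print(togo(led(64,-90,10),RP))
```

```text
(array([15.4, -2.9, 62.1]), array([-0.001,  0.006, -0.001]))
```

{"api": "apply_moves", "payload": {
  "increments": [
    [2,-1,15,0,0,0],
    [6,-2,30,0,0,0],
    [10,-3,45,0,0,0],
    [14,-3,55,0,0,0],
    [15,-3,60,0,0,0],
    [15,-3,62,0,0,0],
    [15,-3,62,0,0,0],
    [15,-3,62,0,0,0]
  ]
}}

```text
t: 17.23
position: [461.0, -371.2, 75.9]
ee_rot: [0.323, 0.864, -0.135, 0.361]
wrist_force: [0.6, 0.4, -1.9]
gripper_width: 29.2
finger_force: 40.0
```

```bash
cat >> h.py <<'E'
def stat(y):
    s=r.get_state();p=np.array(s['position'])-L0;F=np.array(s['wrist_force'])
    print('up,y,out',(p@UP).round(1),(p@SY).round(1),(p@NO).round(1),'F up,y,out',(F@UP).round(1),(F@SY).round(1),(F@NO).round(1),'grip',round(s['gripper_width'],1),round(s['finger_force'],1),'t',s['t'])
E
python3 - <<'E'
from h import *
r.grab_frame('wrist');stat(0);print(togo(led(62,-90,5),RP))
E
```

```text
up,y,out 63.4 -90.5 9.9 F up,y,out -1.4 -0.6 -1.3 grip 29.5 40.0 t 17.275
(array([1.4, 0.5, 4.9]), array([-0.001,  0.006, -0.001]))
```

Step in 4 mm and then 3 mm, watching the force.

{"api": "apply_moves", "payload": {
  "increments": [
    [0,0,2,0,0,0],
    [0,0,4,0,0,0],
    [0,0,4,0,0,0],
    [0,0,4,0,0,0]
  ]
}}

```text
t: 17.77
position: [463.0, -373.0, 72.4]
ee_rot: [0.323, 0.864, -0.135, 0.36]
wrist_force: [-0.2, 0.1, -2.1]
gripper_width: 29.4
finger_force: 40.0
```

```bash
python3 -c "
from h import *
stat(0)"
```

```text
up,y,out 62.9 -90.5 5.6 F up,y,out -1.6 -0.1 -1.3 grip 29.4 40.0 t 17.775
```

{"api": "apply_moves", "payload": {
  "increments": [
    [0,0,2,0,0,0],
    [0,0,3,0,0,0],
    [0,0,3,0,0,0],
    [0,0,3,0,0,0]
  ]
}}

```text
t: 18.27
position: [464.2, -374.0, 70.7]
ee_rot: [0.323, 0.865, -0.135, 0.36]
wrist_force: [-10.6, 8.2, 7.3]
gripper_width: 29.6
finger_force: 40.0
```

```bash
python3 -c "
from h import *
stat(0)"
```

```text
up,y,out 62.9 -90.5 3.2 F up,y,out -4.3 -0.8 14.6 grip 29.6 40.0 t 18.275
```

Face contact came at out ≈ 3.5, as expected. Back off 1 mm and slide down to the stop.

{"api": "apply_moves", "payload": {
  "increments": [
    [0,0,-1.5,0,0,0],
    [2,0,-1.5,0,0,0],
    [4,0,-1.5,0,0,0],
    [4,0,-1.5,0,0,0],
    [4,0,-1.5,0,0,0]
  ]
}}

```text
t: 18.9
position: [461.7, -371.9, 68.6]
ee_rot: [0.323, 0.864, -0.135, 0.361]
wrist_force: [-2.1, 0.4, -0.0]
gripper_width: 29.6
finger_force: 40.0
```

```bash
python3 -c "
from h import *
stat(0)"
```

```text
up,y,out 59.1 -90.6 4.1 F up,y,out -1.3 -1.1 1.3 grip 29.6 40.0 t 18.9
```

{"api": "apply_moves", "payload": {
  "increments": [
    [1,0,0,0,0,0],
    [2,0,0,0,0,0],
    [2,0,0,0,0,0],
    [2,0,0,0,0,0]
  ]
}}

```text
t: 19.4
position: [460.4, -370.8, 66.9]
ee_rot: [0.323, 0.865, -0.135, 0.36]
wrist_force: [-1.6, 0.3, -1.2]
gripper_width: 29.7
finger_force: 40.0
```

```bash
python3 -c "
from h import *
stat(0)"
```

```text
up,y,out 56.6 -90.5 4.0 F up,y,out -1.8 -0.8 0.1 grip 29.7 40.0 t 19.4
```

{"api": "apply_moves", "payload": {
  "increments": [
    [1,0,0,0,0,0],
    [2,0,0,0,0,0],
    [2,0,0,0,0,0],
    [2,0,0,0,0,0]
  ]
}}

```text
t: 19.9
position: [459.7, -370.2, 66.0]
ee_rot: [0.323, 0.864, -0.135, 0.361]
wrist_force: [1.3, 0.1, -0.4]
gripper_width: 29.3
finger_force: 40.0
```

```bash
python3 -c "
from h import *
stat(0)"
```

```text
up,y,out 55.4 -90.6 4.1 F up,y,out 0.3 0.9 -0.9 grip 29.3 40.0 t 19.9
```

Contact with the stop at up ≈ 55.4. Release and back out along the normal.

{"api": "apply_moves", "payload": {
  "increments": [
    [0,0,0,0,0,0],
    [0,0,0,0,0,0],
    [0,0,0,0,0,0],
    [0,0,0,0,0,0]
  ],
  "hand": 0.2
}}

```text
t: 20.4
position: [459.4, -369.9, 65.6]
ee_rot: [0.323, 0.865, -0.135, 0.36]
wrist_force: [-0.5, 0.6, -0.5]
gripper_width: 56.3
finger_force: 0.0
```

{"api": "apply_moves", "payload": {
  "increments": [
    [0,0,-10,0,0,0],
    [0,0,-30,0,0,0],
    [0,0,-60,0,0,0],
    [0,0,-90,0,0,0],
    [0,0,-110,0,0,0],
    [0,0,-120,0,0,0],
    [0,0,-120,0,0,0],
    [0,0,-120,0,0,0]
  ]
}}

```text
t: 21.4
position: [395.0, -313.9, 149.3]
ee_rot: [0.323, 0.865, -0.135, 0.36]
wrist_force: [0.3, 0.2, -0.1]
gripper_width: 56.1
finger_force: 0.0
```

Run:
```python
from h import *
f=grab('wrist','w6');stat(0)
f=grab('top','top3')
for b in bars(f): print(*b)
print(rows([460,-200,250],down(35)))
```

```text
up,y,out 53.4 -90.3 123.4 F up,y,out -0.1 -0.1 0.7 grip 56.7 0.0 t 21.45
[545.4 189. ] [ 32.5 111.9] 98.0
[584.1 355.3] [ 33.3 111.6] 92.8
[[-7.0, 16.0, -11.0, 0.01, 0.1, 0.03], [-13.0, 32.0, -22.0, 0.02, 0.2, 0.06], [-20.0, 48.0, -34.0, 0.04, 0.29, 0.09], [-27.0, 64.0, -45.0, 0.05, 0.39, 0.12], [-33.0, 80.0, -56.0, 0.06, 0.49, 0.14], [-40.0, 96.0, -67.0, 0.07, 0.59, 0.17], [-47.0, 113.0, -78.0, 0.08, 0.69, 0.2], [-53.5, 128.6, -89.5, 0.096, 0.784, 0.231]]
```

View pics/w6.png

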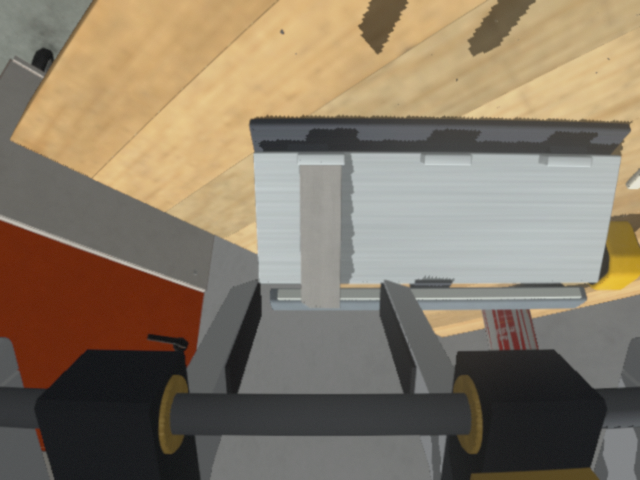

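The bar sits flat on its stop (columns 300–343, rows 155–308). I go for the second bar at (545,189), long axis 98°.

{"api": "apply_moves", "payload": {
  "increments": [
    [-10,16,-20,0,0.1,0.03],
    [-25,35,-45,0.02,0.2,0.06],
    [-33,55,-60,0.04,0.3,0.09],
    [-38,75,-68,0.05,0.4,0.12],
    [-43,92,-75,0.06,0.5,0.14],
    [-47,105,-80,0.07,0.6,0.17],
    [-50,118,-85,0.08,0.7,0.2],
    [-53,129,-90,0.096,0.784,0.231]
  ],
  "hand": 0.3
}}

```text
t: 22.5
position: [460.6, -199.1, 250.3]
ee_rot: [0.462, 0.887, 0.0, -0.001]
wrist_force: [0.4, -0.4, -0.7]
gripper_width: 61.1
finger_force: 0.0
```

Run:
```python
from h import *
print(pose()[0],rows([545.5,188,190],down(7.8)))
```

```text
[ 460.64595537 -199.12364442  250.25665574] [[34.0, 36.0, 8.0, -0.0, -0.0, 0.06], [67.0, 73.0, 15.0, -0.0, -0.0, 0.12], [101.0, 109.0, 23.0, -0.0, -0.0, 0.18], [134.0, 146.0, 30.0, -0.0, -0.0, 0.24], [168.0, 182.0, 38.0, -0.0, -0.0, 0.3], [201.0, 219.0, 46.0, -0.0, -0.0, 0.36], [235.0, 255.0, 53.0, -0.0, -0.0, 0.41], [268.4, 291.5, 60.7, -0.001, -0.002, 0.474]]
```

{"api": "apply_moves", "payload": {
  "increments": [
    [30,32,0,0,0,0.06],
    [67,73,0,0,0,0.12],
    [105,114,0,0,0,0.18],
    [143,155,0,0,0,0.24],
    [181,196,5,0,0,0.3],
    [215,233,15,0,0,0.36],
    [243,264,35,0,0,0.42],
    [262,284,55,0,0,0.47]
  ]
}}

```text
t: 23.5
position: [542.4, 180.5, 193.7]
ee_rot: [0.655, 0.755, -0.001, 0.001]
wrist_force: [0.7, -0.7, -0.2]
gripper_width: 60.9
finger_force: 0.0
```

{"api": "apply_moves", "payload": {
  "increments": [
    [5,5,30,0,0,0],
    [6,7,55,0,0,0],
    [6,7,68,0,0,0],
    [6,7,72,0,0,0],
    [6,7,72,0,0,0],
    [6,7,72,0,0,0]
  ]
}}

```text
t: 24.25
position: [549.0, 185.1, 125.1]
ee_rot: [0.656, 0.755, 0.001, 0.002]
wrist_force: [0.7, 0.3, -0.4]
gripper_width: 61.0
finger_force: 0.0
```

```bash
cat >> h.py <<'E'
def wbar(f,guess):
    u,v=proj(f,[[guess[0],guess[1],10]])[0].astype(int)
    hsv=cv2.cvtColor(f['image'],cv2.COLOR_RGB2HSV)
    m=((hsv[...,1]<55)&(hsv[...,2]>80)).astype(np.uint8); m[345:]=0
    m=cv2.morphologyEx(m,2,np.ones((5,5)))
    for c in cv2.findContours(m,0,2)[0]:
        if cv2.pointPolygonTest(c,(float(u),float(v)),False)>=0:
            q=cv2.boxPoints(cv2.minAreaRect(c));P=onplane(f,q,10)
            e=[P[1]-P[0],P[2]-P[1]];e.sort(key=np.linalg.norm)
            return q.mean(0),P.mean(0)[:2].round(1),[np.linalg.norm(x).round(1) for x in e],np.degrees(np.arctan2(e[1][1],e[1][0]))%180
    return u,v,'none'
E
python3 - <<'E'
from h import *
r.grab_frame('wrist');f=grab('wrist','w7'); print(wbar(f,(545.5,189)))
print(pose()[0],togo([545.5,189,3],down(7.7)))
E
```

```text
(array([318.5, 225.5], dtype=float32), array([547.4, 189. ]), [np.float64(29.1), np.float64(109.8)], np.float64(98.79749273779399))
[548.82485973 185.11130675 124.94015919] (array([  4.5,  -3.2, 121.9]), array([0.004, 0.001, 0.007]))
```

{"api": "apply_moves", "payload": {
  "increments": [
    [2,-1,45,0,0,0],
    [4,-2,80,0,0,0],
    [4,-2,103,0,0,0],
    [4,-2,115,0,0,0],
    [4,-2,121,0,0,0],
    [4,-2,122,0,0,0],
    [4,-2,122,0,0,0]
  ]
}}

```text
t: 25.22
position: [546.7, 188.8, 2.8]
ee_rot: [0.655, 0.755, 0.001, 0.002]
wrist_force: [0.5, -0.4, -0.2]
gripper_width: 61.1
finger_force: 0.0
```

{"api": "apply_moves", "payload": {
  "increments": [
    [0,0,0,0,0,0],
    [0,0,0,0,0,0],
    [0,0,0,0,0,0],
    [0,0,0,0,0,0]
  ],
  "hand": -1
}}

```text
t: 25.72
position: [546.2, 188.7, 1.9]
ee_rot: [0.655, 0.755, 0.0, 0.001]
wrist_force: [-0.6, 0.7, -0.2]
gripper_width: 29.1
finger_force: 40.0
```

{"api": "apply_moves", "payload": {
  "increments": [
    [0,0,-20,0,0,0],
    [0,0,-60,0,0,0],
    [0,0,-110,0,0,0],
    [0,0,-160,0,0,0],
    [0,0,-200,0,0,0],
    [0,0,-225,0,0,0],
    [0,0,-240,0,0,0],
    [0,0,-240,0,0,0]
  ]
}}

```text
t: 26.72
position: [545.7, 189.0, 242.0]
ee_rot: [0.655, 0.755, 0.0, 0.001]
wrist_force: [0.8, -0.5, -2.8]
gripper_width: 29.2
finger_force: 40.0
```

Run:
```python
from h import *
stat(0);print(pose()[0],rows([460,-180,260],down(49.1)))
```

```text
up,y,out -33.2 388.4 341.4 F up,y,out -1.3 0.1 -2.6 grip 29.2 40.0 t 26.725
[545.68521629 188.97387516 241.96765425] [[-44.0, -17.0, -2.0, 0.0, 0.0, -0.09], [-88.0, -34.0, -4.0, 0.0, 0.0, -0.18], [-132.0, -51.0, -7.0, 0.0, 0.0, -0.27], [-177.0, -68.0, -9.0, 0.0, 0.0, -0.36], [-221.0, -85.0, -11.0, 0.0, 0.0, -0.45], [-265.0, -103.0, -13.0, 0.0, 0.0, -0.54], [-309.0, -120.0, -16.0, 0.0, 0.0, -0.63], [-353.3, -136.7, -17.8, 0.001, 0.002, -0.716]]
```

{"api": "apply_moves", "payload": {
  "increments": [
    [-38,-15,-3,0,0,-0.08],
    [-88,-34,-6,0,0,-0.18],
    [-138,-53,-10,0,0,-0.28],
    [-190,-73,-13,0,0,-0.38],
    [-240,-93,-15,0,0,-0.48],
    [-290,-112,-18,0,0,-0.58],
    [-330,-128,-18,0,0,-0.67],
    [-353,-137,-18,0,0,-0.716]
  ]
}}

```text
t: 27.72
position: [458.0, -181.5, 257.7]
ee_rot: [0.35, 0.937, -0.0, -0.001]
wrist_force: [0.1, 0.4, -3.2]
gripper_width: 29.4
finger_force: 40.0
```

Run:
```python
from h import *
print(pose()[0],rows(led(75,0,70),RP))
```

```text
[ 458.01995278 -181.48517383  257.65280078] [[-12.0, -6.0, 16.0, -0.0, -0.1, 0.0], [-23.0, -13.0, 33.0, -0.0, -0.2, 0.0], [-35.0, -19.0, 49.0, -0.0, -0.3, 0.0], [-46.0, -25.0, 66.0, -0.0, -0.39, 0.0], [-58.0, -32.0, 82.0, -0.0, -0.49, 0.0], [-69.0, -38.0, 98.0, -0.0, -0.59, 0.0], [-81.0, -44.0, 115.0, -0.0, -0.69, 0.0], [-92.4, -50.8, 131.0, -0.001, -0.787, 0.0]]
```

{"api": "apply_moves", "payload": {
  "increments": [
    [-12,-6,0,0,-0.1,0],
    [-23,-13,10,0,-0.2,0],
    [-35,-19,30,0,-0.3,0],
    [-46,-25,50,0,-0.4,0],
    [-58,-32,75,0,-0.5,0],
    [-69,-38,98,0,-0.6,0],
    [-81,-44,118,0,-0.7,0],
    [-92,-51,131,0,-0.787,0]
  ]
}}

```text
t: 28.72
position: [493.4, -277.4, 123.8]
ee_rot: [0.323, 0.866, -0.134, 0.358]
wrist_force: [-0.3, 0.1, -2.2]
gripper_width: 29.4
finger_force: 40.0
```

{"api": "apply_moves", "payload": {
  "increments": [
    [0,0,0,0,0,0],
    [0,0,0,0,0,0],
    [0,0,0,0,0,0],
    [0,0,0,0,0,0],
    [0,0,0,0,0,0],
    [0,0,0,0,0,0]
  ]
}}

```text
t: 29.48
position: [496.0, -278.8, 129.5]
ee_rot: [0.322, 0.865, -0.134, 0.36]
wrist_force: [-0.0, -0.2, -2.6]
gripper_width: 29.2
finger_force: 40.0
```

```bash
cat >> h.py <<'E'
def held(f):
    "held bar: edges at columns around centre, rows 200-280; lower end row"
    g=cv2.cvtColor(f['image'],cv2.COLOR_RGB2GRAY).astype(float)
    return g
E
python3 - <<'E'
from h import *
f=grab('wrist','w8'); stat(0); print(togo(led(62,0,9),RP))
print(proj(f,[led(0,-17,0),led(0,17,0)]).round(0).tolist())
E
```

```text
up,y,out 77.2 2.3 71.8 F up,y,out -2.9 -0.5 -2.2 grip 29.6 40.0 t 29.525
(array([15.4, -2.3, 62.8]), array([0.   , 0.004, 0.   ]))
[[288.0, 128.0], [345.0, 128.0]]
```

View pics/w8.png

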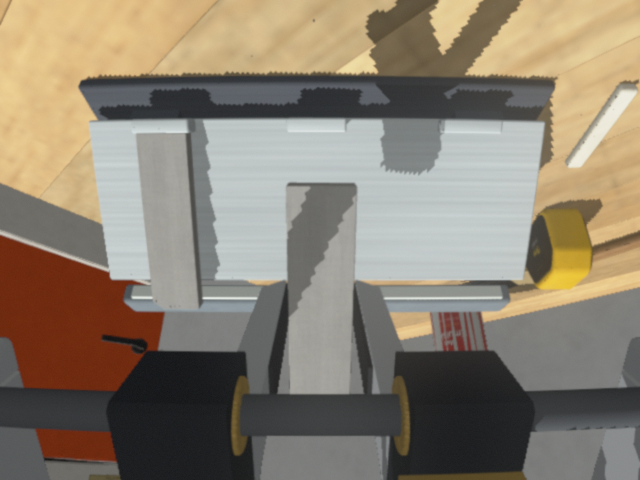

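The held bar is straight at columns 287–356, with the middle stop at 288–345 and the first bar undisturbed on its stop at 137–200. Moving in.

{"api": "apply_moves", "payload": {
  "increments": [
    [2,-1,15,0,0,0],
    [6,-2,30,0,0,0],
    [10,-2,45,0,0,0],
    [14,-2,56,0,0,0],
    [15,-2,62,0,0,0],
    [15,-2,65,0,0,0],
    [15,-2,65,0,0,0],
    [15,-2,65,0,0,0]
  ]
}}

```text
t: 30.52
position: [521.7, -303.7, 73.5]
ee_rot: [0.322, 0.865, -0.134, 0.361]
wrist_force: [-0.2, -0.2, -3.2]
gripper_width: 29.2
finger_force: 40.0
```

```bash
python3 -c "
from h import *
stat(0)"
```

```text
up,y,out 63.0 0.3 7.0 F up,y,out -2.2 -0.2 -2.2 grip 29.2 40.0 t 30.525
```

{"api": "apply_moves", "payload": {
  "increments": [
    [1,0,1,0,0,0],
    [3,0,2,0,0,0],
    [5,0,2.5,0,0,0],
    [6,0,2.5,0,0,0],
    [6,0,2.5,0,0,0],
    [6,0,2.5,0,0,0]
  ]
}}

```text
t: 31.28
position: [520.0, -302.1, 67.4]
ee_rot: [0.322, 0.865, -0.134, 0.361]
wrist_force: [0.8, -1.0, -1.4]
gripper_width: 29.8
finger_force: 40.0
```

```bash
python3 -c "
from h import *
stat(0)"
```

```text
up,y,out 57.0 0.4 4.3 F up,y,out -0.1 -0.2 -1.9 grip 29.8 40.0 t 31.275
```

{"api": "apply_moves", "payload": {
  "increments": [
    [1,0,0,0,0,0],
    [2,0,0,0,0,0],
    [2,0,0,0,0,0],
    [2,0,0,0,0,0]
  ]
}}

```text
t: 31.78
position: [519.9, -301.8, 67.4]
ee_rot: [0.322, 0.864, -0.135, 0.362]
wrist_force: [3.6, -4.4, 0.0]
gripper_width: 29.3
finger_force: 40.0
```

```bash
python3 -c "
from h import *
stat(0)"
```

```text
up,y,out 56.9 0.5 4.6 F up,y,out 4.0 -1.0 -3.9 grip 29.3 40.0 t 31.775
```

Seated on the stop (up-force +4 N). Release and retreat.

{"api": "apply_moves", "payload": {
  "increments": [
    [0,0,0,0,0,0],
    [0,0,0,0,0,0],
    [0,0,0,0,0,0],
    [0,0,0,0,0,0]
  ],
  "hand": 0.2
}}

```text
t: 32.28
position: [518.3, -300.8, 65.0]
ee_rot: [0.322, 0.865, -0.134, 0.36]
wrist_force: [-0.3, 0.3, -0.2]
gripper_width: 55.9
finger_force: 0.0
```

{"api": "apply_moves", "payload": {
  "increments": [
    [0,0,-10,0,0,0],
    [0,0,-30,0,0,0],
    [0,0,-60,0,0,0],
    [0,0,-90,0,0,0],
    [0,0,-110,0,0,0],
    [0,0,-120,0,0,0],
    [0,0,-120,0,0,0],
    [0,0,-120,0,0,0]
  ]
}}

```text
t: 33.28
position: [454.0, -245.3, 149.1]
ee_rot: [0.322, 0.865, -0.134, 0.36]
wrist_force: [-1.2, -0.1, -0.4]
gripper_width: 56.4
finger_force: 0.0
```

Run:
```python
from h import *
f=grab('wrist','w9');stat(0)
f=grab('top','top4')
for b in bars(f): print(*b)
print(rows([460,-150,250],down(35)))
```

```text
up,y,out 53.0 0.1 123.5 F up,y,out -0.1 0.6 -0.6 grip 56.3 0.0 t 33.325
[584.3 355.3] [ 33.1 111.7] 92.9
[[-4.0, 10.0, -14.0, 0.01, 0.1, 0.03], [-8.0, 19.0, -28.0, 0.02, 0.2, 0.06], [-12.0, 28.0, -42.0, 0.04, 0.29, 0.09], [-15.0, 38.0, -56.0, 0.05, 0.39, 0.12], [-19.0, 48.0, -70.0, 0.06, 0.49, 0.15], [-23.0, 57.0, -84.0, 0.07, 0.59, 0.17], [-27.0, 66.0, -98.0, 0.08, 0.69, 0.2], [-30.9, 76.0, -112.4, 0.097, 0.783, 0.233]]
```

View pics/w9.png

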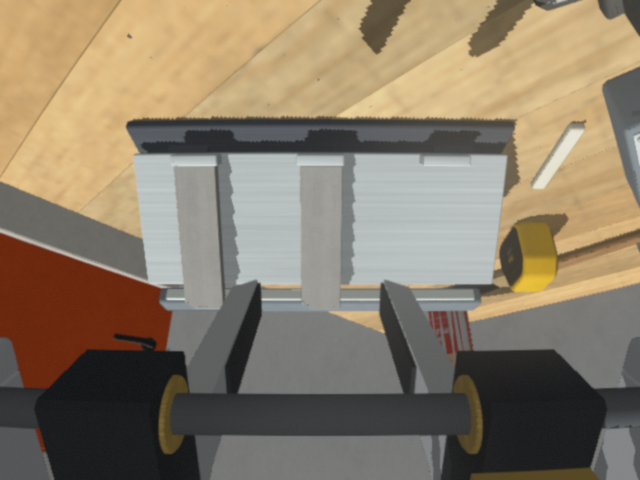

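Both bars stand well, at columns 175–220 and 300–342. Third bar: (584,355), long axis 92.9°.

{"api": "apply_moves", "payload": {
  "increments": [
    [-8,10,-20,0,0.1,0.03],
    [-15,19,-45,0.02,0.2,0.06],
    [-19,28,-60,0.04,0.3,0.09],
    [-21,38,-72,0.05,0.4,0.12],
    [-23,48,-84,0.06,0.5,0.15],
    [-26,57,-95,0.07,0.6,0.17],
    [-29,66,-105,0.08,0.7,0.2],
    [-31,76,-112,0.097,0.783,0.233]
  ],
  "hand": 0.3
}}

```text
t: 34.38
position: [461.0, -150.4, 250.6]
ee_rot: [0.462, 0.887, 0.0, -0.001]
wrist_force: [0.2, 0.4, -0.8]
gripper_width: 61.0
finger_force: 0.0
```

Run:
```python
from h import *
print(pose()[0],rows([584,354,200],down(2.9),10))
```

```text
[ 461.02216744 -150.3948676   250.55076769] [[34.0, 39.0, 5.0, -0.0, -0.0, 0.06], [69.0, 78.0, 10.0, -0.0, -0.0, 0.11], [103.0, 117.0, 15.0, -0.0, -0.0, 0.17], [137.0, 156.0, 20.0, -0.0, -0.0, 0.22], [172.0, 195.0, 25.0, -0.0, -0.0, 0.28], [206.0, 234.0, 30.0, -0.0, -0.0, 0.34], [240.0, 273.0, 35.0, -0.0, -0.0, 0.39], [274.0, 312.0, 41.0, -0.0, -0.0, 0.45], [309.0, 351.0, 46.0, -0.0, -0.0, 0.5], [343.0, 389.7, 50.7, -0.001, -0.001, 0.559]]
```

{"api": "apply_moves", "payload": {
  "increments": [
    [28,32,0,0,0,0.06],
    [64,72,0,0,0,0.11],
    [100,113,0,0,0,0.17],
    [136,154,0,0,0,0.22],
    [172,195,0,0,0,0.28],
    [206,234,0,0,0,0.34],
    [240,273,5,0,0,0.39],
    [274,312,10,0,0,0.45]
  ]
}}

```text
t: 35.38
position: [559.3, 255.0, 238.9]
ee_rot: [0.649, 0.761, -0.001, 0.001]
wrist_force: [0.4, 0.2, 0.2]
gripper_width: 61.1
finger_force: 0.0
```

{"api": "apply_moves", "payload": {
  "increments": [
    [35,15,20,0,0,0.04],
    [62,26,50,0,0,0.08],
    [83,35,80,0,0,0.11],
    [93,39,100,0,0,0.11],
    [96,40,115,0,0,0.11],
    [96,40,118,0,0,0.11],
    [96,40,118,0,0,0.11],
    [96,40,118,0,0,0.11]
  ]
}}

```text
t: 36.38
position: [583.6, 354.1, 124.1]
ee_rot: [0.689, 0.725, 0.001, 0.002]
wrist_force: [0.6, -0.4, 0.6]
gripper_width: 61.4
finger_force: 0.0
```

Run:
```python
from h import *
r.grab_frame('wrist');f=grab('wrist','w10'); print(wbar(f,(584.3,355.3)))
print(pose()[0],togo([584.5,355.3,3],down(2.9)))
```

```text
(array([324. , 230.5], dtype=float32), array([586.6, 354.8]), [np.float64(29.8), np.float64(110.2)], np.float64(93.85632705083447))
[583.386001   354.21965897 123.77256014] (array([  1.1,   0.7, 120.8]), array([0.003, 0.001, 0.   ]))
```

Wrist and top agree to 2 mm; descend.

{"api": "apply_moves", "payload": {
  "increments": [
    [1,1,45,0,0,-0.01],
    [1,2,80,0,0,-0.01],
    [1,2,103,0,0,-0.01],
    [1,2,115,0,0,-0.01],
    [1,2,120,0,0,-0.01],
    [1,2,121,0,0,-0.01],
    [1,2,121,0,0,-0.01]
  ]
}}

```text
t: 37.35
position: [585.7, 355.6, 2.6]
ee_rot: [0.685, 0.728, 0.001, 0.001]
wrist_force: [-0.2, 0.0, -0.5]
gripper_width: 61.2
finger_force: 0.0
```

{"api": "apply_moves", "payload": {
  "increments": [
    [0,0,0,0,0,0],
    [0,0,0,0,0,0],
    [0,0,0,0,0,0],
    [0,0,0,0,0,0]
  ],
  "hand": -1
}}

```text
t: 37.85
position: [585.2, 355.3, 1.4]
ee_rot: [0.685, 0.728, 0.0, 0.001]
wrist_force: [0.3, 0.3, 0.2]
gripper_width: 29.1
finger_force: 40.0
```

{"api": "apply_moves", "payload": {
  "increments": [
    [0,0,-20,0,0,0],
    [0,0,-60,0,0,0],
    [0,0,-110,0,0,0],
    [0,0,-160,0,0,0],
    [0,0,-200,0,0,0],
    [0,0,-225,0,0,0],
    [0,0,-240,0,0,0],
    [0,0,-240,0,0,0]
  ]
}}

```text
t: 38.85
position: [584.9, 355.8, 242.7]
ee_rot: [0.685, 0.728, 0.001, 0.001]
wrist_force: [-0.0, 0.3, -2.4]
gripper_width: 29.2
finger_force: 40.0
```

Run:
```python
from h import *
stat(0);print(pose()[0],rows([520,-100,260],down(49.1)))
```

```text
up,y,out -88.9 540.1 398.2 F up,y,out -1.8 0.2 -1.5 grip 29.2 40.0 t 38.85
[584.85144768 355.76813802 242.67840593] [[-56.0, -12.0, -2.0, 0.0, 0.0, -0.1], [-113.0, -23.0, -4.0, 0.0, 0.0, -0.2], [-169.0, -35.0, -6.0, 0.0, 0.0, -0.3], [-225.0, -46.0, -9.0, 0.0, 0.0, -0.4], [-282.0, -58.0, -11.0, 0.0, 0.0, -0.5], [-338.0, -69.0, -13.0, 0.0, 0.0, -0.6], [-395.0, -81.0, -15.0, 0.0, 0.0, -0.7], [-450.9, -92.6, -17.3, 0.003, 0.002, -0.796]]
```

{"api": "apply_moves", "payload": {
  "increments": [
    [-45,-10,-4,0,0,-0.08],
    [-100,-21,-8,0,0,-0.18],
    [-158,-33,-12,0,0,-0.28],
    [-216,-45,-15,0,0,-0.39],
    [-274,-57,-17,0,0,-0.5],
    [-332,-69,-17,0,0,-0.6],
    [-390,-81,-17,0,0,-0.7],
    [-440,-90,-17,0,0,-0.796]
  ]
}}

```text
t: 39.85
position: [520.2, -90.9, 256.9]
ee_rot: [0.348, 0.937, -0.001, -0.001]
wrist_force: [1.6, 0.1, -2.2]
gripper_width: 29.4
finger_force: 40.0
```

Run:
```python
from h import *
stat(0);print(pose()[0],rows(led(75,90,70),RP))
```

```text
up,y,out 93.3 160.2 236.0 F up,y,out -0.7 1.1 -2.4 grip 29.4 40.0 t 39.85
[520.21855919 -90.86523113 256.85180691] [[-13.0, -9.0, 16.0, -0.0, -0.1, 0.0], [-26.0, -18.0, 33.0, -0.0, -0.2, 0.0], [-39.0, -26.0, 49.0, -0.0, -0.29, 0.0], [-52.0, -35.0, 65.0, -0.0, -0.39, 0.0], [-65.0, -44.0, 81.0, -0.0, -0.49, 0.0], [-78.0, -53.0, 98.0, -0.0, -0.59, 0.0], [-91.0, -61.0, 114.0, -0.0, -0.69, 0.0], [-104.4, -70.2, 130.3, -0.001, -0.786, 0.003]]
```

{"api": "apply_moves", "payload": {
  "increments": [
    [-13,-9,0,0,-0.1,0],
    [-26,-18,10,0,-0.2,0],
    [-39,-26,30,0,-0.3,0],
    [-52,-35,50,0,-0.4,0],
    [-65,-44,75,0,-0.5,0],
    [-78,-53,98,0,-0.6,0],
    [-91,-61,116,0,-0.7,0],
    [-104,-70,130,0,-0.786,0]
  ]
}}

```text
t: 40.85
position: [552.2, -209.6, 124.5]
ee_rot: [0.322, 0.866, -0.134, 0.358]
wrist_force: [-0.0, -0.3, -2.9]
gripper_width: 29.6
finger_force: 40.0
```

{"api": "apply_moves", "payload": {
  "increments": [
    [0,0,0,0,0,0],
    [0,0,0,0,0,0],
    [0,0,0,0,0,0],
    [0,0,0,0,0,0],
    [0,0,0,0,0,0],
    [0,0,0,0,0,0]
  ]
}}

```text
t: 41.6
position: [554.8, -210.2, 129.3]
ee_rot: [0.322, 0.865, -0.134, 0.36]
wrist_force: [-0.7, -0.3, -3.0]
gripper_width: 29.2
finger_force: 40.0
```

Run:
```python
from h import *
f=grab('wrist','w11'); stat(0); print(togo(led(63,90,6),RP))
print(proj(f,[led(0,73,0),led(0,107,0)]).round(0).tolist())
# compare the held-bar region with the previous carry picture (same tool-frame pose expected)
a=cv2.imread('pics/w8.png',0).astype(int);b=cv2.imread('pics/w11.png',0).astype(int)
for row in(200,230,260):
    for n,i in(('w8',a),('w11',b)):
        g=np.abs(np.diff(cv2.GaussianBlur(i[row].astype(np.float32)[None],(5,1),0)[0]));l=270+g[270:300].argmax();rr=340+g[340:372].argmax();print(row,n,l,rr)
for n,i in(('w8',a),('w11',b)):
    g=np.abs(np.diff(i[160:210,300:340].mean(1)));print(n,'end row',160+g.argmax())
```

```text
up,y,out 76.8 92.6 72.0 F up,y,out -2.1 -0.1 -2.1 grip 29.5 40.0 t 41.65
(array([13.9, -2.6, 66. ]), array([0.   , 0.003, 0.   ]))
[[288.0, 129.0], [345.0, 129.0]]
200 w8 285 351
200 w11 285 350
230 w8 287 356
230 w11 287 356
260 w8 286 355
260 w11 286 355
w8 end row 182
w11 end row 184
```

The held bar looks the same in the hand as the second one did (edges at columns 286–355, end at row 184). Place it the same way.

{"api": "apply_moves", "payload": {
  "increments": [
    [2,-1,15,0,0,0],
    [6,-2,30,0,0,0],
    [10,-2.5,45,0,0,0],
    [13,-2.5,56,0,0,0],
    [14,-2.5,63,0,0,0],
    [14,-2.5,66,0,0,0],
    [14,-2.5,66,0,0,0],
    [14,-2.5,66,0,0,0]
  ]
}}

```text
t: 42.65
position: [581.3, -236.3, 73.3]
ee_rot: [0.322, 0.865, -0.134, 0.36]
wrist_force: [-0.1, 0.3, -3.1]
gripper_width: 29.6
finger_force: 40.0
```

```bash
python3 -c "
from h import *
stat(0)"
```

```text
up,y,out 63.5 90.2 6.3 F up,y,out -2.4 0.2 -2.0 grip 29.6 40.0 t 42.65
```

{"api": "apply_moves", "payload": {
  "increments": [
    [1,0,1,0,0,0],
    [3,0,2,0,0,0],
    [5,0,2.5,0,0,0],
    [6,0,2.5,0,0,0],
    [6,0,2.5,0,0,0],
    [6,0,2.5,0,0,0]
  ]
}}

```text
t: 43.4
position: [579.3, -234.7, 66.8]
ee_rot: [0.322, 0.865, -0.134, 0.36]
wrist_force: [0.2, 1.0, -1.9]
gripper_width: 29.7
finger_force: 40.0
```

```bash
python3 -c "
from h import *
stat(0)"
```

```text
up,y,out 57.1 90.2 3.5 F up,y,out -1.8 0.9 -1.0 grip 29.7 40.0 t 43.4
```

{"api": "apply_moves", "payload": {
  "increments": [
    [1,0,0,0,0,0],
    [2,0,0,0,0,0],
    [2,0,0,0,0,0],
    [2,0,0,0,0,0]
  ]
}}

```text
t: 43.9
position: [578.7, -234.1, 66.1]
ee_rot: [0.322, 0.865, -0.134, 0.361]
wrist_force: [2.4, -1.4, -0.9]
gripper_width: 29.7
finger_force: 40.0
```

```bash
python3 -c "
from h import *
stat(0)"
```

```text
up,y,out 56.0 90.2 3.5 F up,y,out 1.2 0.5 -2.5 grip 29.7 40.0 t 43.9
```

Seated. Release and retreat, then the check picture (the last view).

{"api": "apply_moves", "payload": {
  "increments": [
    [0,0,0,0,0,0],
    [0,0,0,0,0,0],
    [0,0,0,0,0,0],
    [0,0,0,0,0,0]
  ],
  "hand": 0.2
}}

```text
t: 44.4
position: [577.9, -233.6, 64.9]
ee_rot: [0.322, 0.865, -0.134, 0.36]
wrist_force: [0.3, -0.9, 0.4]
gripper_width: 56.3
finger_force: 0.0
```

{"api": "apply_moves", "payload": {
  "increments": [
    [0,0,-10,0,0,0],
    [0,0,-30,0,0,0],
    [0,0,-60,0,0,0],
    [0,0,-90,0,0,0],
    [0,0,-110,0,0,0],
    [0,0,-120,0,0,0],
    [0,0,-120,0,0,0],
    [0,0,-120,0,0,0]
  ]
}}

```text
t: 45.4
position: [513.5, -178.1, 149.0]
ee_rot: [0.322, 0.865, -0.134, 0.359]
wrist_force: [-0.7, -0.1, -0.2]
gripper_width: 56.8
finger_force: 0.0
```

Run:
```python
from h import *
f=grab('wrist','w12');stat(0)
f=grab('top','top5');print('bars left on bench',bars(f))
print(rows([600,20,230],down(90)))
```

```text
up,y,out 53.7 89.7 122.7 F up,y,out -0.9 -0.6 0.7 grip 56.8 0.0 t 45.45
bars left on bench []
[[-2.0, 26.0, -13.0, -0.04, 0.09, -0.08], [-3.0, 52.0, -26.0, -0.07, 0.19, -0.17], [-5.0, 77.0, -39.0, -0.11, 0.28, -0.25], [-6.0, 103.0, -52.0, -0.14, 0.38, -0.34], [-8.0, 129.0, -64.0, -0.18, 0.47, -0.42], [-9.0, 155.0, -77.0, -0.21, 0.56, -0.51], [-11.0, 181.0, -90.0, -0.25, 0.66, -0.59], [-12.2, 206.4, -103.2, -0.281, 0.752, -0.676]]
```

View pics/w12.png

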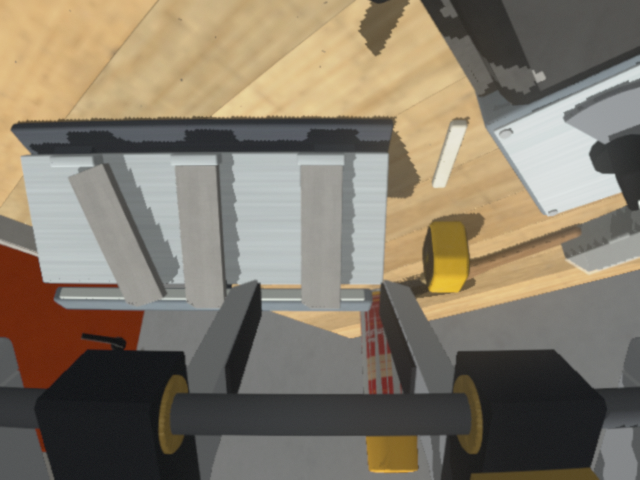

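The last view shows the second and third bars upright at columns 175–225 and 300–342. The first has been knocked crooked: foot at about (88,170), top at about (148,301). I measure its pose on the face plane and will straighten it.

```bash
cat >> h.py <<'E'
def face(f,uv,out):
    c,d=ray(f,uv);k=((L0+NO*out-c)@NO)/(d@NO);P=c+d*k[:,None]-L0
    return np.c_[P@UP,P@SY]
def fbar(f,guess,thr=(60,215)):
    "bar on the face, near guess (up,y): grey level darker than face"
    u,v=proj(f,[led(guess[0],guess[1],10)])[0].astype(int)
    hsv=cv2.cvtColor(f['image'],cv2.COLOR_RGB2HSV);return u,v,hsv[v-3:v+4,u-3:u+4].reshape(-1,3).mean(0),hsv[v-3:v+4,u+45:u+50].reshape(-1,3).mean(0)
E
python3 - <<'E'
from h import *
f=grab('wrist')
P=face(f,[(70,175),(106,164),(166,297),(131,305)],10)
print(P.round(1).tolist(),P.mean(0));e=(P[2]+P[3]-P[0]-P[1])/2
print('len',np.linalg.norm(e),'w',np.linalg.norm(P[1]-P[0]),'tilt to +y deg',np.degrees(np.arctan2(e[1],e[0])))
for pts in([(175,166),(216,166),(225,305),(190,306)],[(301,166),(342,166),(341,307),(302,307)]):
    Q=face(f,pts,10);print(Q.round(1).tolist(),Q.mean(0))
E
```

```text
[[8.0, -93.7], [0.5, -65.1], [103.8, -31.3], [111.1, -60.5]] [ 55.85368087 -62.63985571]
len 108.51313213513644 w 29.596584308585143 tilt to +y deg 17.988799163300094
[[2.4, -14.3], [2.6, 15.3], [110.2, 15.0], [111.4, -12.9]] [56.6527615   0.78646092]
[[2.7, 75.8], [2.7, 104.8], [111.6, 105.8], [111.6, 75.3]] [57.15493926 90.42533081]
```

```bash
cat >> h.py <<'E'
def RT(deg):
    a=np.radians(deg);ax=np.cos(a)*UP+np.sin(a)*SY;w=np.cos(a)*SY-np.sin(a)*UP
    return R.from_matrix(np.c_[-ax,w,-NO])
E
python3 - <<'E'
from h import *
print(rows(led(55.5,-62.5,60),RT(18),5))
E
```

```text
[[-0.0, -30.0, 13.0, -0.0, 0.0, -0.06], [-1.0, -61.0, 25.0, -0.0, 0.0, -0.13], [-1.0, -91.0, 38.0, -0.0, 0.0, -0.19], [-1.0, -122.0, 50.0, -0.0, 0.0, -0.25], [-1.6, -152.2, 62.8, -0.001, 0.001, -0.313]]
```

{"api": "apply_moves", "payload": {
  "increments": [
    [0,-25,0,0,0,-0.05],
    [-1,-61,5,0,0,-0.12],
    [-1,-100,15,0,0,-0.19],
    [-1,-135,25,0,0,-0.27],
    [-1.5,-152,40,0,0,-0.313],
    [-1.5,-152,45,0,0,-0.313],
    [-1.5,-152,45,0,0,-0.313],
    [-1.5,-152,45,0,0,-0.313]
  ],
  "hand": -0.1
}}

```text
t: 46.55
position: [439.8, -313.8, 119.3]
ee_rot: [0.183, 0.905, -0.188, 0.335]
wrist_force: [-0.3, 0.5, -0.8]
gripper_width: 42.0
finger_force: 0.0
```

Run:
```python
from h import *
f=grab('wrist','w13');stat(0)
# bar vs face segmentation in the ledge plane: bar is darker grey
hsv=cv2.cvtColor(f['image'],cv2.COLOR_RGB2HSV)
u,v=proj(f,[led(30,-71,10)])[0].astype(int);print(u,v)
ref=f['image'][v-4:v+5,u-4:u+5].reshape(-1,3).mean(0);print(ref,f['image'][v-4:v+5,u-70:u-60].reshape(-1,3).mean(0))
m=(np.abs(f['image'].astype(int)-ref).max(2)<22).astype(np.uint8);m[340:]=0
m=cv2.morphologyEx(m,2,np.ones((5,5)))
for c in cv2.findContours(m,0,2)[0]:
    if cv2.pointPolygonTest(c,(float(u),float(v)),False)>=0:
        q=cv2.boxPoints(cv2.minAreaRect(c));P=face(f,q,10);e=[P[1]-P[0],P[2]-P[1]];e.sort(key=np.linalg.norm)
        print(q.round().tolist(),P.mean(0),[np.linalg.norm(x).round(1) for x in e],np.degrees(np.arctan(e[1][1]/e[1][0])))
```

```text
up,y,out 56.5 -61.0 78.6 F up,y,out 0.3 -0.1 0.7 grip 42.3 0.0 t 46.6
318 210
[160.65432099 159.41975309 153.48148148] [191.62222222 198.87777778 198.56666667]
[[288.0, 166.0], [336.0, 165.0], [339.0, 334.0], [291.0, 335.0]] [ 58.45995392 -65.01897909] [np.float64(29.1), np.float64(113.1)] 19.735613580700402
```

Run:
```python
from h import *
print(togo(led(55.5,-65,4.5),RT(19)))
```

```text
(array([ 2.4, -3.6, 74.1]), array([ 0.   ,  0.003, -0.017]))
```

{"api": "apply_moves", "payload": {
  "increments": [
    [1,-2,15,0,0,-0.01],
    [2,-3.5,35,0,0,-0.02],
    [2,-3.5,52,0,0,-0.02],
    [2,-3.5,64,0,0,-0.02],
    [2,-3.5,71,0,0,-0.02],
    [2,-3.5,74,0,0,-0.02],
    [2,-3.5,74,0,0,-0.02]
  ]
}}

```text
t: 47.48
position: [475.9, -351.5, 66.6]
ee_rot: [0.175, 0.907, -0.192, 0.333]
wrist_force: [0.0, 0.1, 0.4]
gripper_width: 42.3
finger_force: 0.0
```

```bash
python3 -c "
from h import *
stat(0)"
```

```text
up,y,out 55.7 -65.8 4.5 F up,y,out 0.3 0.1 0.3 grip 42.3 0.0 t 47.475
```

{"api": "apply_moves", "payload": {
  "increments": [
    [0,0,0,0,0,0],
    [0,0,0,0,0,0],
    [0,0,0,0,0,0],
    [0,0,0,0,0,0]
  ],
  "hand": -1
}}

```text
t: 47.98
position: [475.9, -351.5, 66.8]
ee_rot: [0.175, 0.907, -0.192, 0.333]
wrist_force: [-0.9, 2.5, 2.2]
gripper_width: 29.3
finger_force: 40.0
```

```bash
python3 -c "
from h import *
stat(0);p=pose();print(np.degrees((RP.inv()*p[1]).as_rotvec()))
print(togo(led(66,-90,14),RP))"
```

```text
up,y,out 55.9 -65.8 4.6 F up,y,out -0.1 1.3 3.2 grip 29.3 40.0 t 47.975
[  0.01931623  -0.19030456 -19.09379043]
(array([ -1.6, -26.1,  -9.3]), array([-0.   ,  0.003,  0.333]))
```

{"api": "apply_moves", "payload": {
  "increments": [
    [0,0,-6,0,0,0],
    [-4,-2,-10,0,0,0.03],
    [-5,-8,-10,0,0,0.1],
    [-4,-15,-10,0,0,0.18],
    [-3,-22,-10,0,0,0.27],
    [-2,-26,-10,0,0,0.333],
    [-2,-26,-10,0,0,0.333],
    [-2,-26,-10,0,0,0.333]
  ]
}}

```text
t: 48.98
position: [460.2, -369.7, 80.5]
ee_rot: [0.322, 0.865, -0.134, 0.359]
wrist_force: [0.1, 0.3, -3.4]
gripper_width: 29.4
finger_force: 40.0
```

Run:
```python
from h import *
f=grab('wrist','w14');stat(0);print(togo(led(63,-90,5),RP))
b=cv2.imread('pics/w14.png',0)
for row in(200,230,260):
    g=np.abs(np.diff(cv2.GaussianBlur(b[row].astype(np.float32)[None],(5,1),0)[0]));print(row,270+g[270:300].argmax(),335+g[335:372].argmax())
g=np.diff(b[100:200,300:335].astype(float).mean(1));print('end row',100+np.abs(g).argmax(),proj(f,[led(0,-90,0),led(10,-90,14),(pose()[0]+UP*-55-NO*1.5)]).round(0).tolist())
```

```text
up,y,out 65.6 -89.7 14.3 F up,y,out -2.3 0.2 -1.7 grip 29.3 40.0 t 49.025
(array([ 2.7, -0.3,  9.3]), array([0.   , 0.002, 0.001]))
200 286 351
230 287 335
260 287 352
end row 141 [[320.0, 155.0], [320.0, 181.0], [321.0, 182.0]]
```

{"api": "apply_moves", "payload": {
  "increments": [
    [1,0,3,0,0,0],
    [2,0,6,0,0,0],
    [3,0,8.5,0,0,0],
    [5,0,9.5,0,0,0],
    [7,0,9.5,0,0,0],
    [7,0,9.5,0,0,0],
    [7,0,9.5,0,0,0]
  ]
}}

```text
t: 49.9
position: [461.5, -370.8, 69.0]
ee_rot: [0.322, 0.865, -0.134, 0.36]
wrist_force: [-1.2, 0.8, -0.9]
gripper_width: 29.4
finger_force: 40.0
```

```bash
python3 -c "
from h import *
stat(0)"
```

```text
up,y,out 58.7 -89.8 4.9 F up,y,out -1.7 -0.2 0.4 grip 29.4 40.0 t 49.9
```

{"api": "apply_moves", "payload": {
  "increments": [
    [1,0,0,0,0,0],
    [2,0,0,0,0,0],
    [2,0,0,0,0,0],
    [2,0,0,0,0,0]
  ]
}}

```text
t: 50.4
position: [460.6, -370.0, 67.7]
ee_rot: [0.322, 0.865, -0.134, 0.36]
wrist_force: [-0.9, 1.0, -1.0]
gripper_width: 28.9
finger_force: 40.0
```

```bash
python3 -c "
from h import *
stat(0)"
```

```text
up,y,out 56.9 -89.9 4.9 F up,y,out -1.7 0.2 0.2 grip 28.9 40.0 t 50.4
```

{"api": "apply_moves", "payload": {
  "increments": [
    [1,0,0,0,0,0],
    [2,0,0,0,0,0],
    [2,0,0,0,0,0],
    [2,0,0,0,0,0]
  ]
}}

```text
t: 50.9
position: [459.9, -369.5, 66.9]
ee_rot: [0.322, 0.865, -0.134, 0.36]
wrist_force: [1.8, -1.0, -1.4]
gripper_width: 29.4
finger_force: 40.0
```

```bash
python3 -c "
from h import *
stat(0)"
```

```text
up,y,out 55.8 -89.9 5.0 F up,y,out 0.5 0.4 -2.4 grip 29.4 40.0 t 50.9
```

Contact. Release, retreat, and check all three bars by numbers.

{"api": "apply_moves", "payload": {
  "increments": [
    [0,0,0,0,0,0],
    [0,0,0,0,0,0],
    [0,0,0,0,0,0],
    [0,0,0,0,0,0]
  ],
  "hand": 0.2
}}

```text
t: 51.4
position: [459.5, -369.1, 66.3]
ee_rot: [0.322, 0.865, -0.134, 0.36]
wrist_force: [-1.2, -0.1, -0.4]
gripper_width: 56.1
finger_force: 0.0
```

{"api": "apply_moves", "payload": {
  "increments": [
    [0,0,-10,0,0,0],
    [0,0,-30,0,0,0],
    [0,0,-60,0,0,0],
    [0,0,-90,0,0,0],
    [0,20,-120,0,0,0],
    [0,50,-140,0,0,0],
    [0,80,-140,0,0,0],
    [0,90,-140,0,0,0]
  ]
}}

```text
t: 52.4
position: [444.1, -234.5, 166.3]
ee_rot: [0.321, 0.865, -0.134, 0.361]
wrist_force: [-0.1, -0.9, -0.8]
gripper_width: 56.5
finger_force: 0.0
```

{"api": "apply_moves", "payload": {
  "increments": [
    [0,0,0,0,0,0],
    [0,0,0,0,0,0],
    [0,0,0,0,0,0]
  ]
}}

```text
t: 52.78
position: [442.9, -236.7, 165.0]
ee_rot: [0.323, 0.865, -0.134, 0.36]
wrist_force: [-0.3, -0.4, 0.1]
gripper_width: 56.7
finger_force: 0.0
```

```bash
cat >> h.py <<'E'
def checkbars(f):
    # warp the plane of the bars' fronts to a map: 2 px/mm, columns y -130..130, rows up 120..-10
    u=np.arange(120,-10,-.5);y=np.arange(-130,130,.5);Y,U=np.meshgrid(y,u)
    P=L0+U[...,None]*UP+Y[...,None]*SY+10*NO
    m=proj(f,P).reshape(*U.shape,2).astype(np.float32)
    w=cv2.remap(f['image'],m[...,0],m[...,1],1).astype(int)
    warm=(w[...,0]-w[...,2]); k=((warm>0)&(warm<25)&(w[...,0]>60)).astype(np.uint8); k[U<1.5]=0
    k=cv2.morphologyEx(k,2,np.ones((9,9)))
    for c in cv2.findContours(k,0,2)[0]:
        if cv2.contourArea(c)<3000: continue
        rc=cv2.minAreaRect(c);q=cv2.boxPoints(rc);e=sorted([q[1]-q[0],q[2]-q[1]],key=np.linalg.norm)
        print('bar y %.1f up %.1f  size %.0f x %.0f tilt %.1f deg'%(rc[0][0]/2-130,120-rc[0][1]/2,np.linalg.norm(e[0])/2,np.linalg.norm(e[1])/2,np.degrees(np.arctan(e[1][0]/e[1][1]))))
E
python3 - <<'E'
from h import *
f=grab('wrist','w15');stat(0);checkbars(f)
print(rows([636,61.5,200],down(88)))
E
```

```text
up,y,out 54.5 -0.6 144.8 F up,y,out -0.7 -1.1 0.0 grip 56.5 0.0 t 52.825
bar y -1.0 up 57.2  size 35 x 110 tilt 0.0 deg
bar y 101.0 up 57.5  size 57 x 110 tilt 0.0 deg
bar y -90.0 up 57.5  size 35 x 110 tilt 0.0 deg
[[1.0, 44.0, -8.0, -0.03, 0.09, -0.08], [3.0, 88.0, -15.0, -0.07, 0.19, -0.16], [4.0, 132.0, -22.0, -0.1, 0.28, -0.24], [5.0, 176.0, -30.0, -0.13, 0.38, -0.32], [6.0, 220.0, -38.0, -0.17, 0.47, -0.4], [8.0, 264.0, -45.0, -0.2, 0.57, -0.48], [9.0, 308.0, -52.0, -0.23, 0.66, -0.56], [10.2, 351.7, -60.0, -0.268, 0.757, -0.644]]
```

All three bars read upright (tilt 0, up ≈ 57, y ≈ −90, 0, 90). Next is the isolator.

{"api": "apply_moves", "payload": {
  "increments": [
    [-25,35,-30,-0.02,0.06,-0.05],
    [-40,80,-45,-0.05,0.15,-0.12],
    [-48,130,-60,-0.09,0.26,-0.22],
    [-48,180,-65,-0.13,0.38,-0.32],
    [-45,230,-65,-0.17,0.48,-0.41],
    [-36,275,-65,-0.2,0.57,-0.49],
    [-25,315,-65,-0.23,0.66,-0.56],
    [-10,351,-65,-0.268,0.757,-0.644]
  ],
  "hand": -0.1
}}

```text
t: 53.82
position: [644.8, 55.3, 217.9]
ee_rot: [0.016, 1.0, 0.001, -0.001]
wrist_force: [0.3, -0.3, -0.0]
gripper_width: 42.6
finger_force: 0.0
```

Run:
```python
from h import *
print(pose()[0],togo([635.5,61.5,120],down(89.6)))
```

```text
[644.82146496  55.27724174 217.8907568 ] (array([ 9.3,  5.8, 97.9]), array([ 0.001, -0.002, -0.024]))
```

{"api": "apply_moves", "payload": {
  "increments": [
    [2,2,20,0,0,-0.01],
    [4,5,50,0,0,-0.02],
    [5,5,75,0,0,-0.024],
    [5,5,90,0,0,-0.024],
    [5,5,97,0,0,-0.024],
    [5,5,97,0,0,-0.024],
    [5,5,97,0,0,-0.024],
    [5,5,97,0,0,-0.024]
  ]
}}

```text
t: 54.82
position: [639.4, 60.0, 122.1]
ee_rot: [0.005, 1.0, 0.0, 0.001]
wrist_force: [0.4, -0.2, 0.9]
gripper_width: 42.0
finger_force: 0.0
```

Run:
```python
from h import *
r.grab_frame('wrist');f=grab('wrist','w16');stat(0)
print(pose()[0],togo([635.5,61.3,62.5],down(89.6)))
g=cv2.cvtColor(f['image'],cv2.COLOR_RGB2GRAY)
m=(g<45).astype(np.uint8);m[345:]=0;m[:,:255]=0;m[:,385:]=0
c=max(cv2.findContours(m[150:],0,2)[0],key=cv2.contourArea);rc=cv2.minAreaRect(c);q=cv2.boxPoints(rc)+[0,150]
print(q.round().tolist());print(onplane(f,q,85).round(1).tolist(),proj(f,[[635.5,61.5,85],[667,61,85],[604,61,85]]).round().tolist())
for row in(200,230,260,290): print(row,np.where(m[row])[0][[0,-1]] if m[row].any() else None)
```

```text
up,y,out -8.6 352.1 146.7 F up,y,out -0.2 -0.7 0.8 grip 42.2 0.0 t 54.925
[639.14567452  60.07784363 121.66481849] (array([ 3.7,  1.2, 59.2]), array([ 0.   ,  0.001, -0.002]))
[[290.0, 285.0], [308.0, 235.0], [348.0, 249.0], [331.0, 299.0]]
[[647.6, 42.8, 85.0], [618.1, 53.1, 85.0], [626.4, 75.6, 85.0], [656.5, 66.0, 85.0]] [[323.0, 265.0], [323.0, 316.0], [322.0, 210.0]]
200 None
230 [310 310]
260 [303 340]
290 [272 368]
```

{"api": "apply_moves", "payload": {
  "increments": [
    [3,1,25,0,0,0],
    [3.5,1,45,0,0,0],
    [3.5,1,55,0,0,0],
    [3.5,1,59,0,0,0],
    [3.5,1,59,0,0,0]
  ]
}}

```text
t: 55.55
position: [635.5, 61.1, 62.0]
ee_rot: [0.005, 1.0, 0.0, 0.0]
wrist_force: [-0.4, -0.2, -0.4]
gripper_width: 42.3
finger_force: 0.0
```

{"api": "apply_moves", "payload": {
  "increments": [
    [0,0,0,0,0,0],
    [0,0,0,0,0,0],
    [0,0,0,0,0,0],
    [0,0,0,0,0,0]
  ],
  "hand": -1,
  "squeeze": 15
}}

```text
t: 56.05
position: [635.5, 61.1, 62.3]
ee_rot: [0.005, 1.0, 0.0, 0.0]
wrist_force: [-0.5, 0.3, 1.2]
gripper_width: 14.0
finger_force: 15.0
```

```bash
python3 -c "
from h import *
stat(0);print(pose()[0],r.get_state()['wrist_force'])"
```

```text
up,y,out -53.0 350.5 107.2 F up,y,out 0.5 -0.1 1.3 grip 14.0 15.0 t 56.05
[635.49144767  61.13265407  62.2830929 ] [-0.51333953  0.28645277  1.21665967]
```

Perfect grip; turn it 1.2 rad clockwise (+tool z).

{"api": "apply_moves", "payload": {
  "increments": [
    [0,0,0,0,0,0.14],
    [0,0,0,0,0,0.29],
    [0,0,0,0,0,0.44],
    [0,0,0,0,0,0.59],
    [0,0,0,0,0,0.75],
    [0,0,0,0,0,0.91],
    [0,0,0,0,0,1.06],
    [0,0,0,0,0,1.17]
  ]
}}

```text
t: 57.05
position: [636.8, 63.0, 62.3]
ee_rot: [0.557, 0.83, 0.002, 0.001]
wrist_force: [2.7, 3.8, -2.2]
gripper_width: 13.7
finger_force: 15.0
```

{"api": "apply_moves", "payload": {
  "increments": [
    [0,0,0,0,0,0.06],
    [0,0,0,0,0,0.06],
    [0,0,0,0,0,0.06],
    [0,0,0,0,0,0.06]
  ]
}}

```text
t: 57.55
position: [636.8, 63.1, 62.3]
ee_rot: [0.58, 0.815, 0.002, 0.0]
wrist_force: [2.9, 4.1, -1.3]
gripper_width: 14.4
finger_force: 15.2
```

```bash
python3 -c "
from h import *
stat(0);print(pose()[0],np.degrees(np.arctan2(*pose()[1].as_matrix()[1::-1,1])),r.get_state()['ft_torque'])"
```

```text
up,y,out -53.3 352.9 107.4 F up,y,out -1.3 5.0 -0.6 grip 14.4 15.2 t 57.55
[636.80542652  63.13434852  62.26346778] 19.094877599089877 [ 0.76944241 -0.62748539  0.25745355]
```

{"api": "apply_moves", "payload": {
  "increments": [
    [0,0,0,0,0,0],
    [0,0,0,0,0,0],
    [0,0,0,0,0,0],
    [0,0,-30,0,0,0],
    [0,0,-55,0,0,-0.1],
    [-25,-9,-60,0,0,-0.25],
    [-55,-20,-60,0,0,-0.4],
    [-80,-30,-60,0,0,-0.55]
  ],
  "hand": -0.1
}}

```text
t: 58.55
position: [632.8, -25.6, 122.0]
ee_rot: [0.336, 0.942, -0.0, 0.0]
wrist_force: [-0.5, 0.5, -0.5]
gripper_width: 42.3
finger_force: 0.0
```

```bash
python3 -c "
from h import *
print(togo([635,-38.6,120],down(89.6)))"
```

```text
(array([-9.9, -8.7,  2. ]), array([-0.   ,  0.   , -0.678]))
```

{"api": "apply_moves", "payload": {
  "increments": [
    [-4,-4,0,0,0,-0.15],
    [-8,-8,0,0,0,-0.3],
    [-10,-9,0,0,0,-0.45],
    [-10,-9,0,0,0,-0.6],
    [-10,-9,0,0,0,-0.678],
    [-10,-9,0,0,0,-0.678],
    [-10,-9,0,0,0,-0.678],
    [-10,-9,0,0,0,-0.678]
  ]
}}

```text
t: 59.55
position: [634.9, -37.6, 121.8]
ee_rot: [0.006, 1.0, 0.0, -0.0]
wrist_force: [0.0, -0.1, -0.8]
gripper_width: 42.8
finger_force: 0.0
```

```bash
python3 -c "
from h import *
print(pose()[0],togo([635,-38.7,62],down(89.6)))"
```

```text
[634.92377994 -37.63259473 121.84368999] (array([-0.1, -1.1, 59.8]), array([ 0.   , -0.   , -0.005]))
```

{"api": "apply_moves", "payload": {
  "increments": [
    [0,-1,25,0,0,0],
    [0,-1,45,0,0,0],
    [0,-1,55,0,0,0],
    [0,-1,59,0,0,0],
    [0,-1,59,0,0,0]
  ]
}}

```text
t: 60.18
position: [635.1, -38.7, 63.0]
ee_rot: [0.006, 1.0, 0.0, 0.0]
wrist_force: [-0.1, 0.4, 1.2]
gripper_width: 42.2
finger_force: 0.0
```

{"api": "apply_moves", "payload": {
  "increments": [
    [0,0,0,0,0,0],
    [0,0,0,0,0,0],
    [0,0,0,0,0,0],
    [0,0,0,0,0,0]
  ],
  "hand": -1
}}

```text
t: 60.68
position: [635.1, -38.8, 63.3]
ee_rot: [0.006, 1.0, -0.0, 0.0]
wrist_force: [-0.7, -1.2, 1.7]
gripper_width: 13.7
finger_force: 15.0
```

{"api": "apply_moves", "payload": {
  "increments": [
    [0,0,0,0,0,0.14],
    [0,0,0,0,0,0.29],
    [0,0,0,0,0,0.44],
    [0,0,0,0,0,0.59],
    [0,0,0,0,0,0.75],
    [0,0,0,0,0,0.91],
    [0,0,0,0,0,1.06],
    [0,0,0,0,0,1.17]
  ]
}}

```text
t: 61.68
position: [636.0, -37.6, 63.3]
ee_rot: [0.558, 0.83, 0.001, 0.001]
wrist_force: [2.5, 1.9, 0.1]
gripper_width: 13.8
finger_force: 15.0
```

{"api": "apply_moves", "payload": {
  "increments": [
    [0,0,0,0,0,0.06],
    [0,0,0,0,0,0.06],
    [0,0,0,0,0,0.06],
    [0,0,0,0,0,0.06]
  ]
}}

```text
t: 62.18
position: [636.0, -37.5, 63.3]
ee_rot: [0.581, 0.814, 0.001, 0.0]
wrist_force: [3.9, 2.8, 0.8]
gripper_width: 14.0
finger_force: 15.2
```

```bash
python3 -c "
from h import *
stat(0);print(pose()[0],np.degrees(np.arctan2(*pose()[1].as_matrix()[1::-1,1])),r.get_state()['ft_torque'])"
```

```text
up,y,out -6.3 276.3 61.9 F up,y,out 1.3 4.7 -0.2 grip 14.0 15.2 t 62.175
[636.03600756 -37.53132484  63.3172035 ] 18.97109258078302 [ 0.71326083 -0.76585805  0.32818772]
```

Selector is at its on stop. Release, rise, and move to a view of the stand for a last check of the bars.

{"api": "apply_moves", "payload": {
  "increments": [
    [0,0,0,0,0,0],
    [0,0,0,0,0,0],
    [0,0,0,0,0,0],
    [0,0,-30,0,0,0],
    [0,0,-80,0,0,0],
    [0,0,-130,0,0,0],
    [0,0,-170,0,0,0],
    [0,0,-180,0,0,0]
  ],
  "hand": -0.1
}}

```text
t: 63.18
position: [636.0, -39.1, 246.7]
ee_rot: [0.582, 0.813, 0.001, 0.003]
wrist_force: [1.0, -0.2, -0.4]
gripper_width: 42.1
finger_force: 0.0
```

Run:
```python
from h import *
t=grab('top','top6');g=cv2.cvtColor(t['image'],cv2.COLOR_RGB2GRAY)
print(rows(led(54.5,0,145),RP))
```

```text
[[-16.0, -31.0, 10.0, -0.03, -0.1, -0.06], [-31.0, -62.0, 20.0, -0.05, -0.19, -0.13], [-47.0, -92.0, 30.0, -0.08, -0.29, -0.19], [-62.0, -123.0, 40.0, -0.1, -0.38, -0.25], [-78.0, -154.0, 50.0, -0.13, -0.48, -0.31], [-93.0, -185.0, 60.0, -0.15, -0.57, -0.38], [-109.0, -215.0, 70.0, -0.18, -0.67, -0.44], [-124.1, -246.2, 80.1, -0.204, -0.763, -0.501]]
```

{"api": "apply_moves", "payload": {
  "increments": [
    [-16,-31,0,-0.03,-0.1,-0.06],
    [-31,-62,0,-0.05,-0.19,-0.13],
    [-47,-92,5,-0.08,-0.29,-0.19],
    [-62,-123,15,-0.1,-0.38,-0.25],
    [-78,-154,30,-0.13,-0.48,-0.31],
    [-93,-185,45,-0.15,-0.57,-0.38],
    [-109,-215,65,-0.18,-0.67,-0.44],
    [-124,-246,80,-0.204,-0.763,-0.501]
  ]
}}

```text
t: 64.22
position: [440.1, -234.8, 158.1]
ee_rot: [0.321, 0.868, -0.134, 0.355]
wrist_force: [-0.6, 0.4, -0.6]
gripper_width: 42.1
finger_force: 0.0
```

{"api": "apply_moves", "payload": {
  "increments": [
    [0,0,0,0,0,0],
    [0,0,0,0,0,0],
    [0,0,0,0,0,0],
    [0,0,0,0,0,0],
    [0,0,0,0,0,0],
    [0,0,0,0,0,0]
  ]
}}

```text
t: 64.97
position: [442.7, -235.4, 163.2]
ee_rot: [0.322, 0.867, -0.134, 0.356]
wrist_force: [-1.1, -0.3, 0.2]
gripper_width: 42.7
finger_force: 0.0
```

Run:
```python
from h import *
f=grab('wrist','w17');stat(0);checkbars(f)
a=cv2.imread('pics/w15.png',0).astype(int);b=cv2.imread('pics/w17.png',0).astype(int)
def prof(fr,up):
    uv=proj(fr,[led(up,y,10) for y in np.arange(-125,126,1.)]);return cv2.remap(fr['image'].mean(2).astype(np.float32),uv[:,0].astype(np.float32),uv[:,1].astype(np.float32),1).ravel()
for up in(15,90):
    p=prof(f,up);d=np.diff(p);print(up,[(int(y)-125,int(d[y])) for y in np.where(np.abs(d)>9)[0]])
```

```text
up,y,out 52.4 0.1 144.2 F up,y,out -0.2 -0.0 0.0 grip 42.6 0.0 t 65.025
bar y 11.0 up 57.2  size 59 x 110 tilt 0.0 deg
bar y -89.0 up 57.3  size 36 x 109 tilt -0.0 deg
bar y 87.2 up 57.5  size 66 x 110 tilt 0.0 deg
15 [(-105, -19), (-104, -15), (-76, -25), (-75, -35), (-73, 24), (-66, 20), (-65, 38), (-64, 9), (-15, -19), (14, -11), (15, -17), (22, 21), (23, 24), (24, 13), (72, -24), (73, -33), (75, 17), (104, -14), (108, 19), (109, 32), (110, 9)]
90 [(-107, -11), (-106, -16), (-77, -28), (-76, -38), (-74, 28), (-67, 13), (-66, 37), (-65, 18), (-16, -16), (14, -15), (21, 16), (22, 24), (23, 16), (72, -21), (73, -28), (75, 15), (105, -16), (107, 15), (108, 26), (109, 14)]
```

All three bars read upright: their edges at −105/−75, −15/15 and 75/105 mm agree low and high to within 2 mm. Both switches reached their on stops. I'm handing the job in.

```bash
python3 -c "
from plant import r
print(r.sign_off())"
```

```text
the job is handed in; nothing more can be done
None
```

The job is handed in, though sign-off returned no verdict: selector then isolator were turned off, all three bars lean on their stops (one was found knocked crooked and re-set), and isolator then selector were turned back on to their end stops.

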